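Load a sample cassette on the sprung stage and prime the sampler

TASK

Lay the green sample cassette, handle rib up, flat in the sloping sprung stage of the sample loader, press it down until both orange latches catch over its rim, and let go so that the latches hold it. Then swing the red priming lever all the way to its stop and let it spring back. Leave everything else where it stands.

Things in the scene. Friction and masses are not known exactly. Their poses are not given: they have to be found in the camera images.
- green_cassette: green sample cassette, about 0.22 kg, loose, flat on the bench. White base rim 124 (x) x 96 (y) x 6 mm; on it a green body 112 x 72 mm, top 20 mm above the underside; on that a handle rib 70 (x) x 18 (y) mm, top 50 mm above the underside. Gripped across the rib, fingers can press on the body top beside it. Either way round fits. Origin: centre of underside; x lengthwise, z up
- loader: white sample loader with green stripes, fixed; origin on the bench below the seat, x level towards its far side, y left, z up. Low stage on the left, sloping down to the left; red lever on a block on the right. Base 16 mm high: x -130..140, y -200..95 mm. Side walls of the stage (seat frame): 59 to 81 mm either side of its centre line, tops 2 mm above the seat, 7 mm at the latches; nothing above the seat
- seat (a point): fixed point: centre of the stage's top when raised, 105 mm above the bench. Frame slopes: z is the stage's outward normal, leaning 30 degrees from vertical to the loader's left (loader +y, low edge on the left); x up the slope, to the right; y level, away from the robot (loader +x). The cassette belongs here with its origin on the seat's z axis, its z along seat z, its x along seat x (or opposite)
- stage (a joint): aluminium sprung stage: 0 raised, grows as it is pushed in along seat -z, end stop at 0.029 m. Some 5 N at 0, 12 N at 0.024; the latches add about 5 N. Outward-sloping lips on it leave the cassette's rim about 3 to 4 mm of play each way. Latches catch at about 0.024; when let go, the latched stage rests at 0.022 to 0.024
- latch_far (a joint): orange spring bolt, mid-length in the far (seat +y) side wall, bevelled on top, flat underneath: 0 when out, grows to 0.012 m as the cassette's rim pushes it back into the wall; snaps out to 0 above the rim once the rim is pressed below it. Underside 17 mm below the seat (along seat z), tip 43 mm from the centre line
- latch_near (a joint): the same bolt in the near (seat -y) side wall
- lever (a joint): red priming lever, sprung: 0 at rest, leaning 0.4 rad from vertical towards the robot; grows as it swings away from the robot, stop at 0.8 rad, where it leans 0.4 rad away. Takes 2 to 6 N at the paddle; springs back by itself when let go
- lever_paddle (a point): centre of the lever's red paddle (14 mm thick, 44 mm wide, 50 mm long along the lever), 105 mm from the pivot, moving with the lever; the paddle's end is 130 mm from the pivot
- lever_pivot (a point): the lever's pivot, fixed, 160 mm right of the seat (loader -y), 60 mm above the bench. Frame: x level, away from the robot (swing direction), y left along the hinge, z up. The block below it ends 6 mm above the pivot. Behind it, 70 to 120 mm along x, stands the priming pump, 125 mm above the bench, its rod rising to 150 mm as the lever swings
- blue_cassette: the other sample cassette, same shape and size as the green one but blue; loose, not to be used; origin at the centre of its underside
- amber_bottle: amber glass bottle with black cap, 72 mm diameter, 160 mm tall, loose; origin at the centre of its underside
- beaker: open clear beaker, 72 mm diameter, 90 mm tall, loose; origin at the centre of its underside
- tip_box: plain orange box 85 x 120 x 55 mm tall, loose; origin at the centre of its underside
- screwdriver: screwdriver 190 mm long lying on the bench, loose; origin near its middle, x axis along it from handle to blade
- white_jar: white jar with blue lid, 64 mm diameter, 80 mm tall, loose; origin at the centre of its underside

How it is judged:
By the outcome, as a careful person would: the job done as asked, in the order asked, and still so for the second after the job is handed in, with the robot touching nothing.
It also fails if it takes over 59 s, if anything falls off the work surface, if the arm or the gripper's body presses on something with over 40 N, if the wrist force passes 120 N, or if a joint passes its speed limit or range.

ROBOT

A 7-joint arm with a two-finger parallel gripper is mounted at the origin on the work surface. World frame = base frame: x ahead of the robot, y to its left, z up, the work surface at z = 0. Lengths are in m, angles in rad, forces in N, time in s.
With the tool pointing down it reaches from about 0.4 to 0.9 m from the base axis. Payload 5.6 kg.
Tool frame: the origin (TCP) lies between the finger pads; the fingertips stand 8 mm ahead of it and the grasp point (between the pads) lies 11 mm behind it; y points along the fingers, x is the direction in which the jaws open and shut, and the axes are right-handed (so a half turn about y gives the same grasp; the last joint's range is limited). The gripper opens to 92 mm and grips with 3 to 60 N. Pads are 20 mm wide; open, the fingers measure 128 mm over their backs; the gripper's body (75 mm by 189 mm) begins 69 mm behind the grasp point.
Start: joints at [-1.319, 0.468, -0.012, 1.603, 0.006, 1.071, -0.056], TCP at [0.189, 0.622, 0.223] pointing down, gripper open.
Joint ranges: [-2.53, 2.53], [-0.31, 2.02], [-1.57, 1.55], [0.28, 2.44], [-1.29, 4.43], [0.15, 1.84], [-2.92, 2.92]. Speed limits (rad/s): [2.57, 2.57, 3.14, 3.14, 3.14, 3.14, 3.14].

INTERFACE

Orientations are given as a unit quaternion [x, y, z, w].
In Python, from workcell import robot gives the robot as it stands.
- The arm moves only by the shell command python3 -m pendant 'ROWS' [OPENING] [FORCE]. ROWS is JSON, a list of rows, each a list of 6 numbers: the shift along the tool's x, y, z in mm, then the turn, a rotation vector about the tool's x, y, z in rad. A call has 1 to 10 rows; each row is the pose to reach, as a shift and turn from the pose commanded when the call began, along the tool's axes at that moment; what a row does not reach only later rows make up. A row lasts 1/8 s, in which the tool goes at most 62.5 mm and 10.7 degrees, less where a joint would pass 70% of its speed; a pose out of reach is approached as far as the arm can. A call with a gripper value outside its range is refused whole. OPENING is the closure, from 0 (fully open) to 1 (shut), set as the call begins (- or left out, the last holds). The fingers move at their own pace and stop on an object; FORCE is the grip in N (left out, the last holds). Time passes only in rows, so rows that repeat a pose let the fingers close. It gives the time, the measured TCP pose, the force and the opening at its end, in the units of the state.
- robot.read_state(): the state, without advancing time (a new reading comes with each control period).
- robot.camera(name): name is "side" or "top" or "wrist"; returns the picture (384x512x3 uint8, red, green, blue); there is no depth.
- robot.camera_model(name): a dict with "vfov" (degrees; the focal length in pixels is half the picture's height over the tangent of half this angle, whatever the lens; pixels are square), "cx", "cy" (the principal point, pixels), "eye" and "attitude" of the camera in the world. Camera axes: x right, y up, looking along -z (the intrinsics and any distortion apply to the point x, -y, -z); pixel columns grow to the right and rows downward; lengths in m; the calibration is good to about 2 mm. A picture is of the moment at which its call begins: read the wrist's pose just before it. camera_model takes no time and is no camera call; for the wrist camera it gives the pose at the moment of the call.
- robot.close_job(): hands the job in, once; it reports no verdict.
The state is a dict: "clock": time; "joint_positions": joint angles; "joint_vel": joint speeds; "joint_torque": joint torques, N m; "position": TCP position; "ee_rot": TCP orientation; "ft_force": force on the tool from outside, world axes, zero at the start; "ft_torque": the same for the moment, N m; "opening": finger opening in m.
Only numpy, scipy, OpenCV 4.12 (cv2) and the standard library are available. Lean on these libraries where they do the work, as an engineer would, in place of code of your own. Each camera call takes 0.05 s, during which the arm holds its last target.

## Working session

There is one attempt and no reset: what is moved stays moved. The work goes in short steps, Python scripts to look and compute and a shell command to move; the robot and the scene stay as the last step left them, time stands still between calls to the robot, and variables do not carry over. Pictures are saved under pics/ and viewed, and the job is handed in when it is done.

```bash
ls; mkdir -p pics
python3 - <<'E'
from workcell import robot
import cv2
for n in ["top","side","wrist"]:
    m=robot.camera_model(n); print(n,m)
    cv2.imwrite(f"pics/{n}0.png",robot.camera(n)[:,:,::-1])
s=robot.read_state();print(s)
E
```

```text
pics
top {'vfov': 45.095211582639315, 'cx': 260.005985181666, 'cy': 187.44900517012223, 'eye': array([ 0.34241436, -0.03083707,  1.63213168]), 'attitude': array([-0.04887476,  0.04337894,  0.71566737, -0.69537741])}
side {'vfov': 45.39941836094733, 'cx': 260.5094371872712, 'cy': 184.6591867366945, 'eye': array([-0.05840671, -1.0219776 ,  1.01953421]), 'attitude': array([ 0.4218536 , -0.11774354, -0.24327791,  0.86544316])}
wrist {'vfov': 58.21429559454521, 'cx': 258.17108977313063, 'cy': 192.18726605729526, 'eye': array([0.12067315, 0.64316148, 0.38413793]), 'attitude': array([-0.10294016, -0.07532341,  0.59040323,  0.79696533])}
{'clock': 0.15, 'joint_positions': array([-1.31903223,  0.46817594, -0.011611  ,  1.60336927,  0.00599381,
        1.0713895 , -0.05631845]), 'joint_vel': array([ 0.00072044, -0.00323044, -0.00108675, -0.004252  ,  0.00154502,
       -0.00082441, -0.00101845]), 'joint_torque': array([ 5.03638494e-04, -5.20948935e+01, -1.23601098e-02, -2.43973571e+01,
       -5.66575583e-02,  1.53694226e-02,  9.21236165e-05]), 'position': array([0.18876674, 0.6215543 , 0.2218762 ]), 'ee_rot': array([ 0.56832139,  0.42078123, -0.42148331, -0.5677198 ]), 'ft_force': array([ 0.32201291,  0.2293894 , -0.51035999]), 'ft_torque': array([-0.0495725 ,  0.01903289, -0.02144002]), 'opening': 0.09159832732510077}
```

View pics/top0.png

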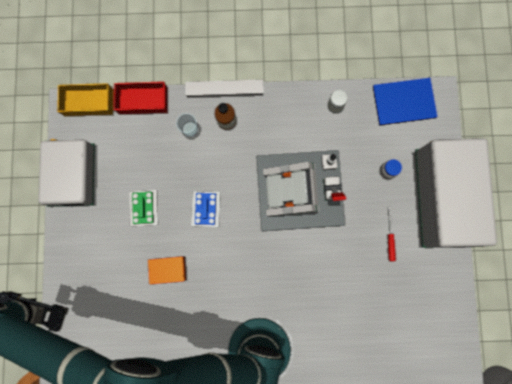

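View pics/side0.png

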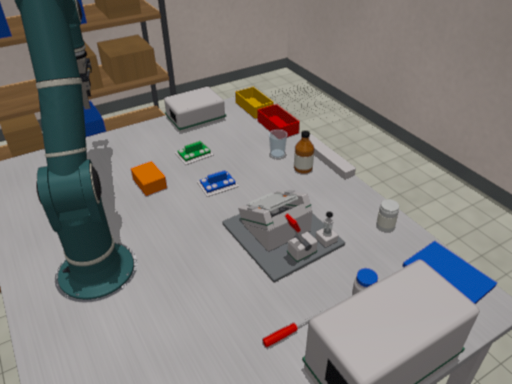

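View pics/wrist0.png

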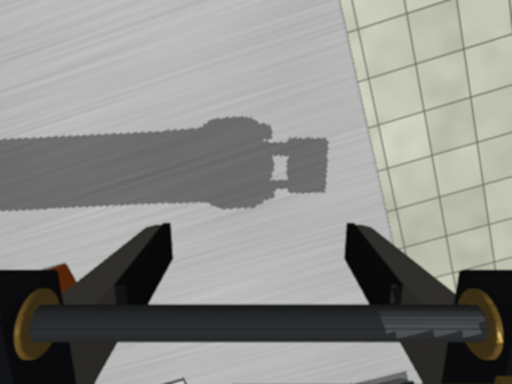

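```bash
cat > h.py <<'E'
from workcell import robot
import numpy as np, cv2
from scipy.spatial.transform import Rotation as R
def ray(m,u,v,h=384):
    f=h/2/np.tan(np.radians(m['vfov']/2))
    d=np.array([(u-m['cx'])/f,-(v-m['cy'])/f,-1.])
    return np.array(m['eye']),R.from_quat(m['attitude']).apply(d)
def onz(m,u,v,z):
    e,d=ray(m,u,v); return e+d*(z-e[2])/d[2]
def proj(m,p):
    f=192/np.tan(np.radians(m['vfov']/2))
    q=R.from_quat(m['attitude']).inv().apply(np.asarray(p)-m['eye'])
    return np.array([m['cx']+f*q[...,0]/-q[...,2],m['cy']-f*q[...,1]/-q[...,2]]).T
E
python3 - <<'E'
from h import *
for n in ['top','side']:
    im=cv2.imread(f'pics/{n}0.png')
    m=robot.camera_model(n)
    hsv=cv2.cvtColor(im,cv2.COLOR_BGR2HSV)
    for nm,lo,hi in [('green',(50,100,60),(80,255,255)),('blue',(105,120,60),(125,255,255)),('orange',(5,150,100),(15,255,255)),('red',(0,180,80),(4,255,255))]:
        k=cv2.inRange(hsv,lo,hi)
        c,l,st,ce=cv2.connectedComponentsWithStats(k)
        for i in range(1,c):
            if st[i][4]>4: print(n,nm,st[i],ce[i].round(1))
for n,(x0,y0,w,h) in {'top':(110,130,250,160),'side':(130,120,250,160)}.items():
    im=cv2.imread(f'pics/{n}0.png')[y0:y0+h,x0:x0+w]
    cv2.imwrite(f'pics/{n}0z.png',cv2.resize(im,None,fx=3.2,fy=3.2,interpolation=cv2.INTER_CUBIC))
m=robot.camera_model('top'); print(proj(m,np.array([[0,0,0],[.5,0,0],[.19,.62,.22]])))
E
```

```text
top green [133 192  19  31 337] [141.9 207.5]
top green [150 215   3   3   6] [151.3 215.8]
top blue [ 373   78   64   47 2330] [404.6 100.9]
top blue [385 160  17  16 207] [392.8 167.2]
top blue [196 193  19  31 348] [204.9 208.3]
top orange [113  89   2  21  22] [113.   98.8]
top orange [283 172   8   5  29] [286.4 174.1]
top orange [285 202   9   4  28] [288.9 203.8]
top orange [148 257  37  27 735] [164.7 270.2]
top orange [ 18 373  20  11 142] [ 28.7 378.9]
top red [121  83  15   2  19] [128.3  83.7]
top red [ 114   82   52   29 1133] [141.3  98.1]
top red [332 193  13   8  76] [337.7 196.6]
top red [389 235   6  26 133] [391.2 248.1]
side green [178 141  32  20 284] [193.4 150.1]
side green [303 358   2   4   6] [303.7 359.2]
side blue [77  0  9 24 70] [81.9 12.4]
side blue [  0   4  11  34 199] [ 3.3 25. ]
side blue [ 83 102  23  34 492] [ 92.7 120.7]
side blue [200 171  35  21 360] [217.  180.5]
side blue [ 403  241   94   62 2093] [454.9 270.8]
side blue [357 268  21  19 296] [366.4 277. ]
side orange [257 104  17  13  33] [263.6 108. ]
side orange [296 140   6   9  18] [298.3 144.2]
side orange [305 140   9  10  21] [309.2 143.2]
side orange [155 166   8   8   8] [158.5 169.5]
side orange [131 168  36  28 386] [149.8 184.1]
side red [258 105  41  31 780] [277.8 119.5]
side red [286 214  14  18 101] [292.7 222.8]
side red [263 324  34  23 306] [279.2 334.7]
[[258.39520759 349.80920133]
 [254.49156053 203.53191273]
 [ 48.61602767 305.62316307]]
```

View pics/top0z.png

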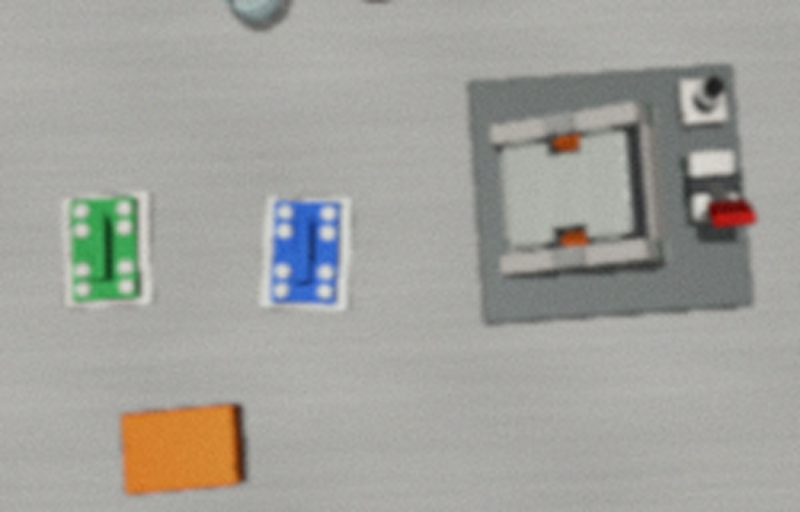

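View pics/side0z.png

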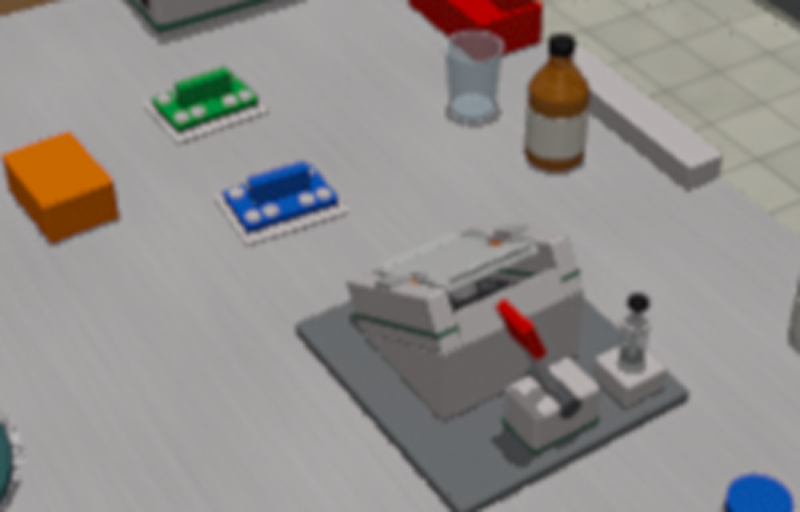

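```bash
cat >> h.py <<'E'
def fit2(model,pts):
    model=np.array(model,float);pts=np.array(pts)[:,:2]
    mc,pc=model.mean(0),pts.mean(0)
    a=(model-mc)@[1,1j]; b=(pts-pc)@[1,1j]
    th=np.angle(np.sum(np.conj(a)*b)); c,s=np.cos(th),np.sin(th); M=np.array([[c,-s],[s,c]])
    t=pc-M@mc; return t,th,pts-(model@M.T+t)
E
python3 - <<'E'
from h import *
m=robot.camera_model('top')
z=lambda p:(110+(p[0]+.5)/3.2-.5,130+(p[1]+.5)/3.2-.5)
g=[onz(m,*z(p),.004) for p in [(63,200),(148,192),(152,304),(66,306)]]
print('green',fit2([(62,48),(62,-48),(-62,-48),(-62,48)]*np.array(.001),g))
b=[onz(m,*z(p),.004) for p in [(268,196),(352,197),(346,310),(261,306)]]
print('blue',fit2([(62,48),(62,-48),(-62,-48),(-62,48)]*np.array(.001),b))
l=[onz(m,*z(p),.014) for p in [(468,82),(732,66),(752,306),(486,324)]]
t,th,r=fit2([(.14,.095),(.14,-.2),(-.13,-.2),(-.13,.095)],l)
print('loader',t,th,r)
print('latches',onz(m,286.4,174.1,.09),onz(m,288.9,203.8,.09))
s=robot.read_state()
print(R.from_quat(s['ee_rot']).as_matrix().round(3))
mw=robot.camera_model('wrist'); 
Tr=R.from_quat(s['ee_rot'])
print('cam in tool',Tr.inv().apply(mw['eye']-s['position']),(Tr.inv()*R.from_quat(mw['attitude'])).as_matrix().round(3))
E
```

```text
green (array([0.49570339, 0.39423065]), np.float64(0.03415548456477692), array([[-2.88529873e-03, -5.56804943e-04],
       [ 2.37089015e-05,  7.69596931e-04],
       [-4.66333125e-04,  4.44160381e-04],
       [ 3.32792295e-03, -6.56952369e-04]]))
blue (array([0.48737947, 0.17342446]), np.float64(-0.06635339631840884), array([[-0.00149101, -0.00152858],
       [ 0.00102039,  0.00098145],
       [-0.00011165,  0.001451  ],
       [ 0.00058227, -0.00090387]]))
loader [ 0.53478914 -0.10988028] 0.03678014603932155 [[-2.02823171e-04 -9.14178325e-05]
 [-1.77067035e-03  5.36817229e-04]
 [ 1.20014246e-03  2.08325590e-03]
 [ 7.73351056e-04 -2.52865530e-03]]
latches [ 0.58785809 -0.11199376  0.09      ] [ 0.48706528 -0.116775    0.09      ]
[[ 0.291 -0.    -0.957]
 [ 0.957 -0.001  0.291]
 [-0.001 -1.    -0.   ]]
cam in tool [ 0.00071864 -0.16239262  0.07142133] [[ 1.     0.001  0.   ]
 [-0.     0.253 -0.967]
 [-0.001  0.967  0.253]]
```

```bash
cat >> h.py <<'E'
def Rt(yaw): # tool down, jaws (tool x) at yaw
    x=np.array([np.cos(yaw),np.sin(yaw),0]);y=np.array([0,0,-1.]);return R.from_matrix(np.array([x,y,np.cross(x,y)]).T)
def delta(p,Rg):
    s=robot.read_state();r=R.from_quat(s['ee_rot'])
    print('shift',(r.inv().apply(np.asarray(p)-s['position'])*1000).round(1),'turn',(r.inv()*Rg).as_rotvec().round(4),'clock',s['clock'])
E
python3 -c "
from h import *
delta([.496,.394,.18],Rt(1.605))"
```

```text
shift [-128.4   42.1 -360.1] turn [-1.00e-04 -3.29e-01 -1.30e-03] clock 0.15
```

```bash
python3 -m pendant '[[-18,6,-52,0,-0.05,0],[-36,12,-103,0,-0.1,0],[-55,18,-154,0,-0.15,0],[-73,24,-206,0,-0.2,0],[-92,30,-257,0,-0.25,0],[-110,36,-309,0,-0.29,0],[-128.4,42,-360,0,-0.329,-0.0013],[-128.4,42,-360,0,-0.329,-0.0013],[-128.4,42,-360,0,-0.329,-0.0013]]'
python3 - <<'E'
from h import *
s=robot.read_state();m=robot.camera_model('wrist')
im=robot.camera('wrist');cv2.imwrite('pics/w1.png',im[:,:,::-1])
import pickle;pickle.dump((s,m),open('w1.pkl','wb'))
print(s['position'],s['joint_positions'].round(2))
E
```

```text
clock: 1.27
position: [0.4955, 0.3947, 0.1802]
ee_rot: [0.491, 0.509, -0.508, -0.492]
ft_force: [-0.4, 0.3, 0.2]
opening: 0.0919
[0.49551376 0.39467698 0.18024244] [-0.74  0.48  0.02  1.69 -0.01  0.97  0.89]
```

View pics/w1.png

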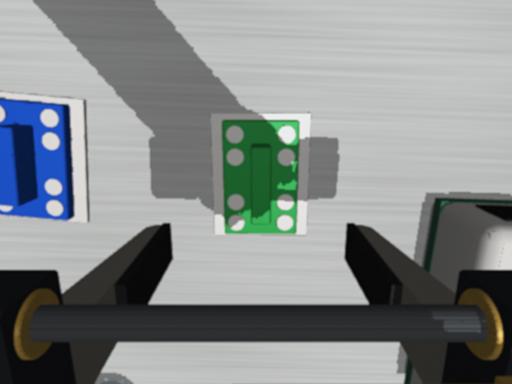

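Run:
```python
from h import *
import pickle
s,m=pickle.load(open('w1.pkl','rb'))
im=cv2.imread('pics/w1.png');hsv=cv2.cvtColor(im,cv2.COLOR_BGR2HSV)
k=cv2.inRange(hsv,(50,100,40),(80,255,255))
n,l,st,ce=cv2.connectedComponentsWithStats(k);i=1+np.argmax(st[1:,4]);print(st[i])
c=cv2.findContours((l==i).astype(np.uint8),0,2)[0][0]
print(cv2.minAreaRect(c))
# top edge pts
cv2.imwrite('pics/w1z.png',cv2.resize(im[90:250,190:330],None,fx=3.7,fy=3.7,interpolation=cv2.INTER_CUBIC))
```

```text
[ 223  121   76  112 6179]
((260.5, 176.5), (111.0, 75.0), 90.0)
```

View pics/w1z.png

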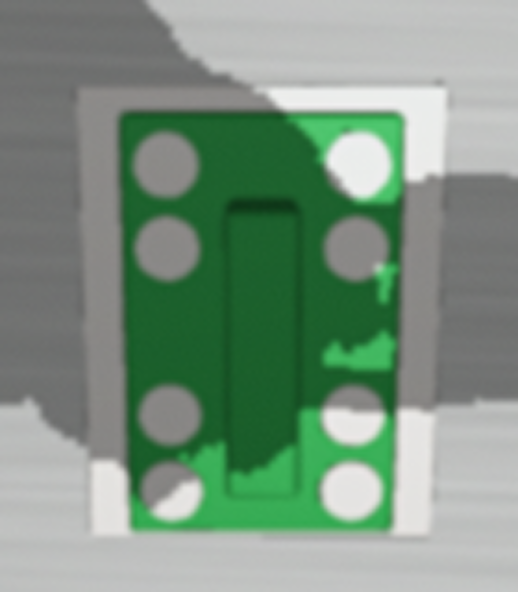

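Run:
```python
from h import *
import pickle
s,m=pickle.load(open('w1.pkl','rb'))
z=lambda p:(190+(p[0]+.5)/3.7-.5,90+(p[1]+.5)/3.7-.5)
S=np.array([(1,-1),(1,1),(-1,1),(-1,-1)])  # TL.. in (x,y): image right=+y
for nm,h,hx,hy,pt in [('rim',.006,.062,.048,[(78,88),(447,87),(433,535),(92,536)]),('rib',.05,.035,.009,[(228,212),(299,212),(298,496),(227,496)])]:
    P=[onz(m,*z(p),h) for p in pt]
    t,th,r=fit2(S*[hx,hy],P);print(nm,t,th,(r*1000).round(1).tolist())
t,th=t,th
```

```text
rim [0.49595913 0.3981798 ] -3.1081154060928378 [[3.8, -95.5], [-2.8, 95.4], [-3.8, 96.0], [2.8, -95.9]]
rib [0.49540339 0.39790228] -3.1103291865457536 [[1.1, -17.1], [-0.0, 17.1], [-1.1, 17.6], [0.0, -17.6]]
```

Run:
```python
from h import *
import pickle
s,m=pickle.load(open('w1.pkl','rb'))
z=lambda p:(190+(p[0]+.5)/3.7-.5,90+(p[1]+.5)/3.7-.5)
S=np.array([(-1,-1),(-1,1),(1,1),(1,-1)])
for nm,h,hx,hy,pt in [('rim',.006,.062,.048,[(78,88),(447,87),(433,535),(92,536)]),('rib',.05,.035,.009,[(228,212),(299,212),(298,496),(227,496)])]:
    P=[onz(m,*z(p),h) for p in pt]
    t,th,r=fit2(S*[hx,hy],P);print(nm,t,th,(r*1000).round(1).tolist())
delta([t[0],t[1],.0315],Rt(th+np.pi/2))
```

```text
rim [0.49595913 0.3981798 ] 0.034961668792693246 [[0.5, 0.6], [0.5, -0.5], [-0.5, -0.0], [-0.4, -0.1]]
rib [0.49540339 0.39790228] 0.03141084055822343 [[0.5, 0.9], [0.6, -0.8], [-0.5, -0.4], [-0.5, 0.4]]
shift [  2.1 148.9  -0.8] turn [-0.0007  0.0043  0.0018] clock 1.325
```

```bash
python3 -m pendant '[[2,50,-1,0,0,0],[2,100,-1,0,0,0],[2,135,-1,0,0,0],[2,145,-1,0,0,0],[2,149.5,-1,0,0,0],[2,149.5,-1,0,0,0]]' 0 30; python3 -m pendant '[[0,0,0,0,0,0],[0,0,0,0,0,0],[0,0,0,0,0,0],[0,0,0,0,0,0],[0,0,0,0,0,0],[0,0,0,0,0,0]]' 1 40
python3 -c "
from h import *
s=robot.read_state();print(s['position'],s['ft_force'],R.from_quat(s['ee_rot']).as_matrix().round(3))"
```

```text
clock: 2.08
position: [0.4974, 0.3977, 0.0324]
ee_rot: [0.491, 0.51, -0.507, -0.491]
ft_force: [-0.9, 0.5, 1.1]
opening: 0.0922
clock: 2.82
position: [0.497, 0.3967, 0.0311]
ee_rot: [0.491, 0.509, -0.508, -0.492]
ft_force: [0.5, -1.0, 0.4]
opening: 0.0342
[0.49699142 0.39669238 0.03106189] [ 0.54976811 -0.98259336  0.35824012] [[-0.034  0.    -0.999]
 [ 0.999  0.001 -0.034]
 [ 0.001 -1.    -0.   ]]
```

```bash
python3 -m pendant '[[0,0,0,0,0,0],[0,0,0,0,0,0],[0,0,0,0,0,0],[0,0,0,0,0,0]]'; python3 -m pendant '[[0,-30,0,0,0,0],[0,-90,0,0,0,0],[0,-150,0,0,0,0],[0,-200,0,0,0,0],[0,-220,0,0,0,0],[0,-220,0,0,0,0],[0,-220,0,0,0,0]]'
python3 -c "
from h import *
s=robot.read_state();print(s['position'],s['ft_force'],s['opening'])
yaw=.0368;L=R.from_rotvec([0,0,yaw])
o=np.array([.5348,-.1099,0]);print('seat',L.apply([0,0,.105])+o)
xs,ys,zs=[L.apply(v) for v in ([0,-np.cos(np.pi/6),.5],[1,0,0],[0,.5,np.cos(np.pi/6)])]
RT=R.from_matrix(np.array([ys,-zs,np.cross(ys,-zs)]).T)
p=L.apply([0,0,.105])+o+zs*.13
delta(p,RT);print(p,RT.as_matrix().round(3))
delta([.5,.15,.3],RT)
cv2.imwrite('pics/s2.png',robot.camera('side')[:,:,::-1])
"
```

```text
clock: 3.32
position: [0.497, 0.3967, 0.0311]
ee_rot: [0.491, 0.509, -0.508, -0.492]
ft_force: [-0.2, -0.4, -0.3]
opening: 0.0177
clock: 4.2
position: [0.4962, 0.3957, 0.2493]
ee_rot: [-0.491, -0.508, 0.509, 0.492]
ft_force: [0.0, 0.3, -3.7]
opening: 0.0175
[0.49618038 0.39570824 0.24928529] [ 0.03988644  0.25165395 -3.73952897] 0.01752809941556511
seat [ 0.5348 -0.1099  0.105 ]
shift [-441.6   31.9  -21.2] turn [-0.4119  1.5296  0.4077] clock 4.2
[ 0.53240854 -0.04494401  0.2175833 ] [[ 0.999  0.018 -0.032]
 [ 0.037 -0.5    0.865]
 [ 0.    -0.866 -0.5  ]]
shift [-245.7  -50.5    4.7] turn [-0.4119  1.5296  0.4077] clock 4.2
```

View pics/s2.png

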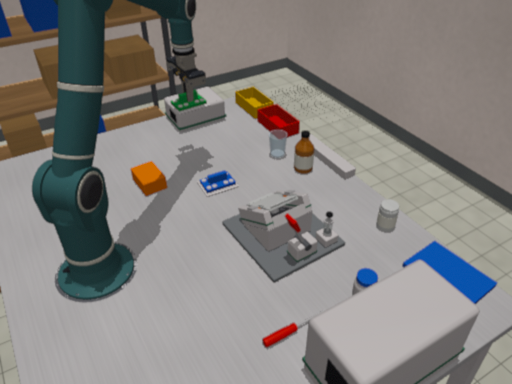

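```bash
cat >> h.py <<'E'
yaw=.0368
def frames(o=(.5348,-.1099),yaw=yaw):
    L=R.from_rotvec([0,0,yaw])
    xs,ys,zs=[L.apply(v) for v in ([0,-np.cos(np.pi/6),.5],[1,0,0],[0,.5,np.cos(np.pi/6)])]
    RT=R.from_matrix(np.array([ys,-zs,np.cross(ys,-zs)]).T)
    return np.array([o[0],o[1],.105]),xs,ys,zs,RT
E
python3 -c "
from h import *
S,xs,ys,zs,RT=frames()
p=S+zs*.2+xs*.1;print(p)
delta(p,RT)"
```

```text
[ 0.53430708 -0.09651161  0.32820508]
shift [-493.3  -78.8  -21.2] turn [-0.412   1.5298  0.407 ] clock 4.25
```

```bash
python3 -m pendant '[[-40,-15,-2,-0.041,0.153,0.041],[-90,-30,-4,-0.082,0.306,0.082],[-145,-45,-6,-0.124,0.459,0.122],[-200,-60,-9,-0.165,0.612,0.163],[-255,-70,-11,-0.206,0.765,0.204],[-310,-78,-14,-0.247,0.918,0.245],[-365,-79,-16,-0.288,1.071,0.285],[-420,-79,-18,-0.33,1.224,0.326],[-460,-79,-20,-0.371,1.377,0.366],[-493,-79,-21,-0.412,1.53,0.407]]'; python3 -m pendant '[[0,0,0,0,0,0],[0,0,0,0,0,0]]'
python3 - <<'E'
from h import *
s=robot.read_state();m=robot.camera_model('wrist')
im=robot.camera('wrist');cv2.imwrite('pics/w2.png',im[:,:,::-1])
import pickle;pickle.dump((s,m),open('w2.pkl','wb'))
print(s['position'],s['joint_positions'].round(2))
S,xs,ys,zs,RT=frames();delta(S+zs*.2+xs*.1,RT)
E
```

```text
clock: 5.5
position: [0.5339, -0.0973, 0.3283]
ee_rot: [0.866, 0.014, -0.007, -0.5]
ft_force: [0.9, -0.1, -2.5]
opening: 0.0178
clock: 5.75
position: [0.5345, -0.0946, 0.3285]
ee_rot: [0.865, 0.017, -0.009, -0.501]
ft_force: [0.1, -0.0, -2.7]
opening: 0.018
[ 0.53453233 -0.09457532  0.32848997] [-0.62  0.21  0.51  1.85  0.45  1.19 -0.27]
shift [-0.4  1.5 -1.6] turn [-0.0031  0.0015  0.0025] clock 5.8
```

View pics/w2.png

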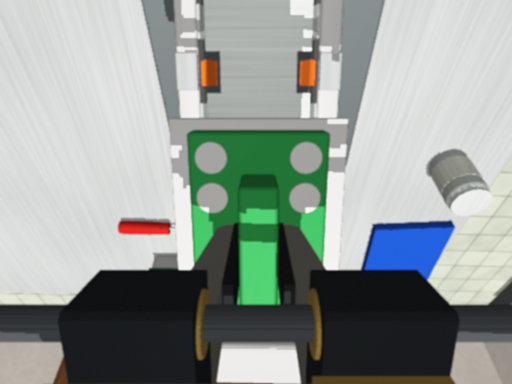

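Run:
```python
import cv2
im=cv2.imread('pics/w2.png');cv2.imwrite('pics/w2z.png',cv2.resize(im[0:145,155:360],None,fx=3.9,fy=3.9,interpolation=cv2.INTER_CUBIC))
```

```text
(no output)
```

View pics/w2z.png

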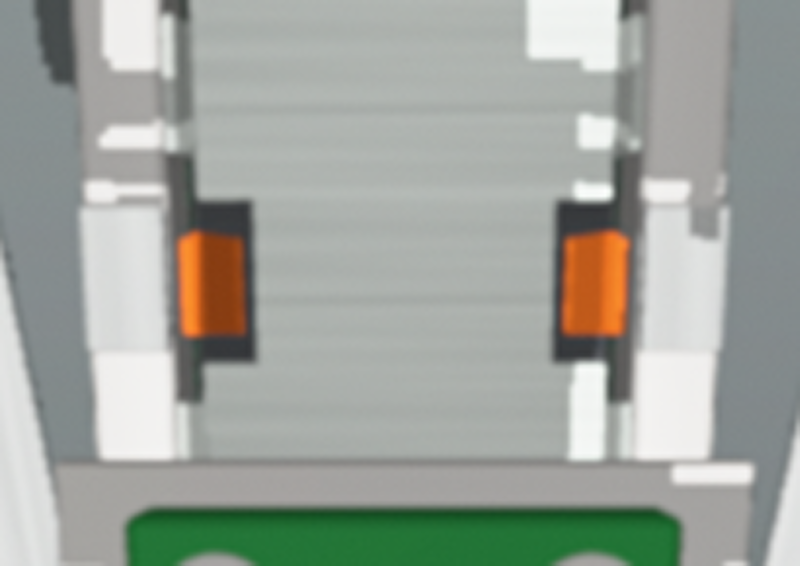

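Run:
```python
from h import *
import pickle
s,m=pickle.load(open('w2.pkl','rb'))
z=lambda p:(155+(p[0]+.5)/3.9-.5,(p[1]+.5)/3.9-.5)
S,xs,ys,zs,RT=frames()
M=np.array([xs,ys,zs])
def onseat(p,h):
    e,d=ray(m,*z(p)); e=M@(e-S); d=M@d; return e+d*(h-e[2])/d[2]
for h in(-.017,-.014): print('latch tips',[(onseat(p,h)*1000).round(1).tolist() for p in [(246,236),(246,335),(562,236),(562,335)]])
print('wall latch tops outer', [(onseat(p,.007)*1000).round(1).tolist() for p in [(80,205),(94,352),(731,205),(713,352)]])
print('wall inner at latch', [(onseat(p,.007)*1000).round(1).tolist() for p in [(165,205),(173,352),(643,205),(635,352)]])
Tr=R.from_quat(s['ee_rot'])
def ontool(p,h):
    e,d=ray(m,*z(p)); e=Tr.inv().apply(e-s['position']);d=Tr.inv().apply(d);return e+d*(h-e[1])/d[1]
print('rim',[(ontool(p,.025)*1000).round(1).tolist() for p in [(58,463),(754,461)]])
print('body',[(ontool(p,.011)*1000).round(1).tolist() for p in [(126,508),(681,508)]])
```

```text
latch tips [[-15.8, -41.9, -17.0], [9.4, -42.6, -17.0], [-15.9, 42.3, -17.0], [9.4, 43.0, -17.0]]
latch tips [[-15.5, -41.6, -14.0], [9.6, -42.3, -14.0], [-15.5, 42.0, -14.0], [9.5, 42.7, -14.0]]
wall latch tops outer [[-20.3, -80.3, 7.0], [14.7, -78.8, 7.0], [-20.4, 81.4, 7.0], [14.6, 78.9, 7.0]]
wall inner at latch [[-20.3, -59.2, 7.0], [14.7, -58.7, 7.0], [-20.4, 59.5, 7.0], [14.6, 59.0, 7.0]]
rim [[-47.6, 25.0, 63.2], [47.5, 25.0, 63.4]]
body [[-35.7, 11.0, 58.2], [35.1, 11.0, 58.1]]
```

Run:
```python
from h import *
import pickle
s,m=pickle.load(open('w2.pkl','rb'))
z=lambda p:(155+(p[0]+.5)/3.9-.5,(p[1]+.5)/3.9-.5)
for dy in (0,.002,.003,.004,.005):
    S,xs,ys,zs,RT=frames((.5350,-.1099+dy))
    M=np.array([xs,ys,zs])
    def onseat(p,h):
        e,d=ray(m,*z(p)); e=M@(e-S); d=M@d; return e+d*(h-e[2])/d[2]
    a=[onseat(p,-.016)*1000 for p in [(246,236),(246,335),(562,236),(562,335)]]; b=[onseat(p,.007)*1000 for p in [(80,205),(94,352),(731,205),(713,352)]]
    print(dy,np.mean(a,0).round(2),np.mean(b,0).round(2))
```

```text
0 [-3.15e+00  1.00e-02 -1.60e+01] [-2.85  0.11  7.  ]
0.002 [ -1.34  -0.07 -16.  ] [-1.03  0.04  7.  ]
0.003 [ -0.43  -0.11 -16.  ] [-0.12  0.    7.  ]
0.004 [  0.47  -0.14 -16.  ] [ 0.78 -0.04  7.  ]
0.005 [  1.38  -0.18 -16.  ] [ 1.69 -0.07  7.  ]
```

```bash
sed -i 's/o=(.5348,-.1099)/o=(.5350,-.1066)/' h.py
python3 - <<'E'
from h import *
S,xs,ys,zs,RT=frames()
for h in (.04,.0): delta(S+zs*(h+.031)+xs*.0014,RT)
E
```

```text
shift [ -0.3 129.2  99.5] turn [-0.0031  0.0015  0.0025] clock 5.8
shift [ -0.4 169.2  99.4] turn [-0.0031  0.0015  0.0025] clock 5.8
```

```bash
python3 -m pendant '[[0,20,40,0,0,0],[0,50,80,0,0,0],[0,90,99.5,0,0,0],[0,129,99.5,-0.003,0.0015,0.0025],[0,129,99.5,-0.003,0.0015,0.0025],[0,129,99.5,-0.003,0.0015,0.0025]]'
python3 - <<'E'
from h import *
S,xs,ys,zs,RT=frames()
s=robot.read_state();m=robot.camera_model('wrist')
cv2.imwrite('pics/w3.png',robot.camera('wrist')[:,:,::-1]); cv2.imwrite('pics/s3.png',cv2.resize(robot.camera('side')[130:270,190:360,::-1],None,fx=3.5,fy=3.5,interpolation=cv2.INTER_CUBIC))
for h in (.04,.0): delta(S+zs*(h+.031)+xs*.0014,RT)
print(s['ft_force'])
E
```

```text
clock: 6.55
position: [0.5354, -0.0724, 0.1691]
ee_rot: [0.866, 0.016, -0.008, -0.5]
ft_force: [-0.2, 0.7, -2.5]
opening: 0.0176
shift [-2.   2.   1.2] turn [-0.0009 -0.0033  0.0033] clock 6.65
shift [-2.1 42.   1.2] turn [-0.0009 -0.0033  0.0033] clock 6.65
[-0.24073407  0.73536913 -2.47406463]
```

View pics/w3.png

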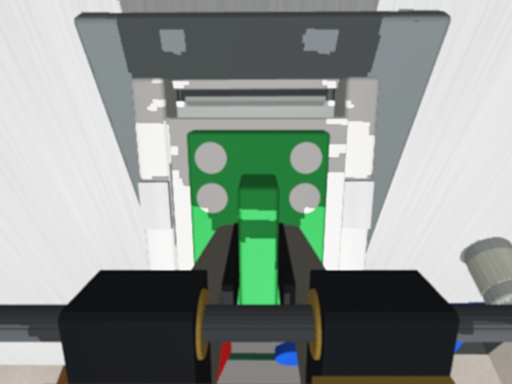

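View pics/s3.png

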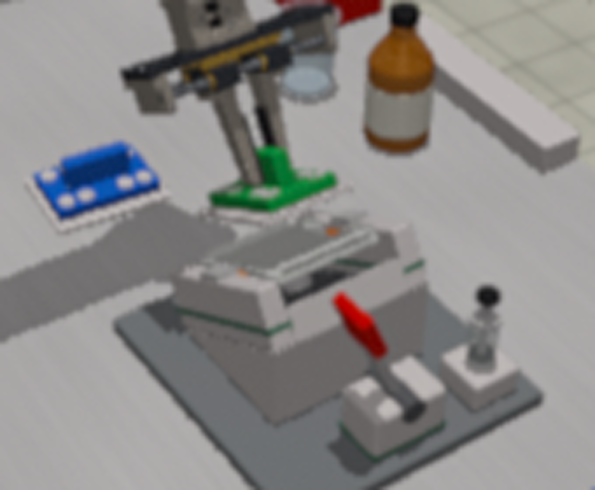

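```bash
python3 -m pendant '[[-1,20,1,0,-0.002,0.002],[-1,32,1,0,-0.002,0.002],[-1,32,1,0,-0.002,0.002],[-1,32,1,0,-0.002,0.002]]'
python3 - <<'E'
from h import *
S,xs,ys,zs,RT=frames()
cv2.imwrite('pics/w4.png',robot.camera('wrist')[:,:,::-1])
for i in range(3):
  delta(S+zs*(.031)+xs*.0014,RT); robot.camera('top')
print(robot.read_state()['ft_force'])
E
```

```text
clock: 7.15
position: [0.5345, -0.0885, 0.1404]
ee_rot: [0.866, 0.015, -0.009, -0.5]
ft_force: [0.4, 0.4, -1.5]
opening: 0.0177
shift [-0.2  8.8  0.5] turn [ 0.0003 -0.0012 -0.0009] clock 7.2
shift [-0.1  8.7  0.5] turn [ 0.0002 -0.0012 -0.001 ] clock 7.25
shift [-0.   8.7  0.5] turn [ 0.0003 -0.0011 -0.0011] clock 7.3
[ 0.06225898 -0.44982515 -2.01898509]
```

View pics/w4.png

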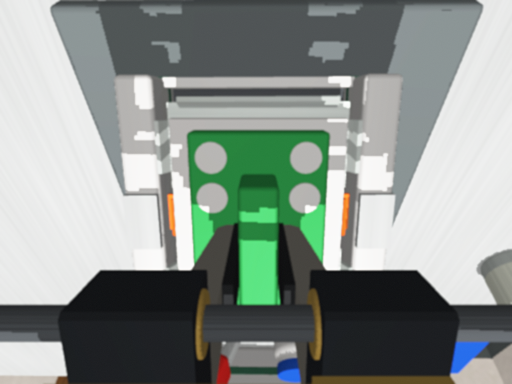

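```bash
python3 -m pendant '[[0,6,0.5,0,0,0],[0,10,0.5,0,0,0],[0,13,0.5,0,0,0],[0,13,0.5,0,0,0]]' 1 60
python3 - <<'E'
from h import *
S,xs,ys,zs,RT=frames()
s=robot.read_state();print('zs F',s['ft_force']@zs,s['ft_force'])
delta(S+zs*(.031)+xs*.0014,RT)
cv2.imwrite('pics/w5.png',robot.camera('wrist')[:,:,::-1])
E
```

```text
clock: 7.85
position: [0.5341, -0.0947, 0.1284]
ee_rot: [0.866, 0.015, -0.009, -0.5]
ft_force: [-2.7, 2.0, 3.9]
opening: 0.0178
zs F 4.428675905370923 [-2.7035107   2.00502177  3.89955119]
shift [ 0.4 -4.8 -0. ] turn [ 0.0006 -0.001  -0.0023] clock 7.85
```

View pics/w5.png

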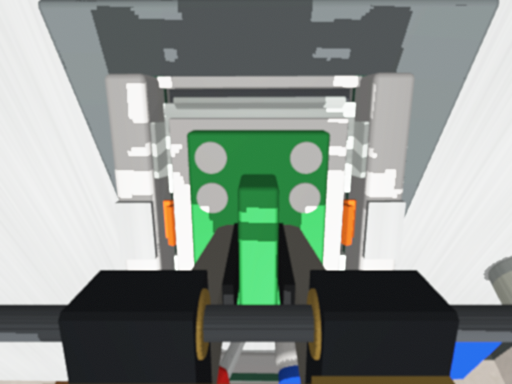

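```bash
python3 -m pendant '[[0,5,0,0,0,0],[0,10,0,0,0,0],[0,14,0,0,0,0],[0,14,0,0,0,0]]'
python3 - <<'E'
from h import *
S,xs,ys,zs,RT=frames()
s=robot.read_state();print('zs F',s['ft_force']@zs,s['ft_force'])
delta(S+zs*(.031)+xs*.0014,RT)
cv2.imwrite('pics/w6.png',robot.camera('wrist')[:,:,::-1])
E
```

```text
clock: 8.4
position: [0.5385, -0.0995, 0.1195]
ee_rot: [0.866, 0.018, -0.007, -0.5]
ft_force: [-3.1, 14.5, 28.8]
opening: 0.0174
zs F 32.216288293851306 [-3.06513034 14.46335106 28.79029085]
shift [ -3.7 -15.   -0.2] turn [-0.0006 -0.001   0.0057] clock 8.4
```

View pics/w6.png

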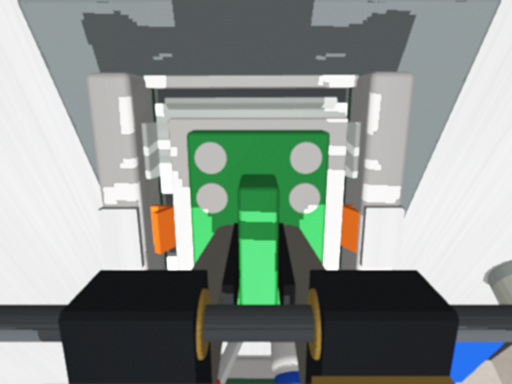

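Run:
```python
import cv2,numpy as np
a=[cv2.resize(cv2.imread(f'pics/w{i}.png')[65:275,80:420],None,fx=2.3,fy=1.4*1.0,interpolation=cv2.INTER_CUBIC) for i in (5,6)]
cv2.imwrite('pics/w56.png',np.vstack(a))
```

```text
(no output)
```

View pics/w56.png

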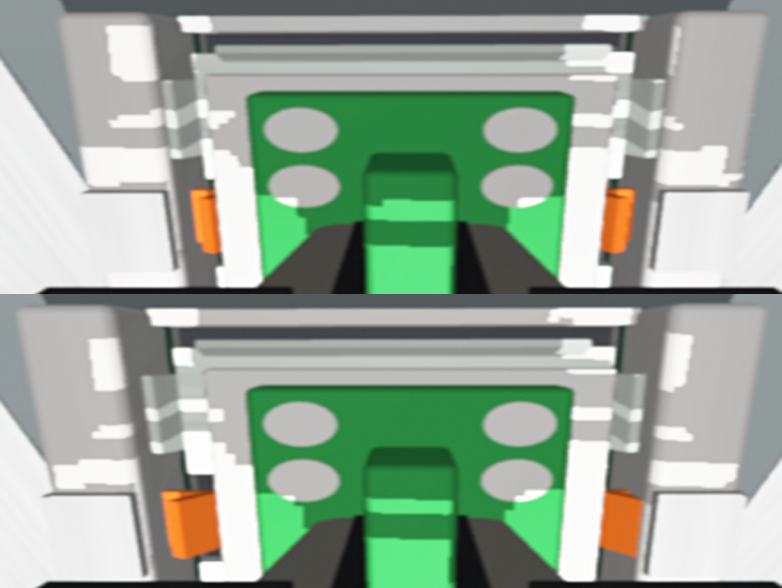

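```bash
python3 -m pendant '[[0,0,0,0,0,0],[0,0,0,0,0,0],[0,0,0,0,0,0]]'
python3 - <<'E'
from h import *
S,xs,ys,zs,RT=frames()
s=robot.read_state();print('xs ys zs F',s['ft_force']@np.array([xs,ys,zs]).T,'tq',s['ft_torque'])
delta(S+zs*(.031)+xs*.0014,RT)
E
```

```text
clock: 8.82
position: [0.5385, -0.0995, 0.1195]
ee_rot: [0.866, 0.018, -0.007, -0.5]
ft_force: [-4.1, 13.8, 29.0]
opening: 0.0174
xs ys zs F [ 2.4693807  -3.60661851 32.07018676] tq [-0.29642666  0.95569153 -0.48791726]
shift [ -3.7 -15.   -0.2] turn [-0.0007 -0.0011  0.0059] clock 8.825
```

```bash
python3 -m pendant '[[0,-3,0,0,0,0],[-1,-7,0,0,0,0],[-1,-7,0,0,0,0],[-1,-7,0,0,0,0]]';cat > st.py <<'E'
from h import *
S,xs,ys,zs,RT=frames()
s=robot.read_state();print('xs ys zs F',(s['ft_force']@np.array([xs,ys,zs]).T).round(1),'tq tool',R.from_quat(s['ee_rot']).inv().apply(s['ft_torque']).round(2))
delta(S+zs*(.031)+xs*.0014,RT)
E
python3 st.py; python3 -m pendant '[[0,2,0,0,0,0],[0,2,0,0,0,0]]';python3 st.py
```

```text
clock: 9.32
position: [0.5364, -0.0971, 0.1234]
ee_rot: [0.866, 0.018, -0.008, -0.5]
ft_force: [2.7, 4.8, 7.3]
opening: 0.0178
xs ys zs F [-0.4  2.9  8.6] tq tool [ 0.51 -0.11 -0.3 ]
shift [ -1.7 -10.4  -0.3] turn [-0.0006 -0.0009  0.0044] clock 9.325
clock: 9.57
position: [0.5364, -0.0982, 0.1215]
ee_rot: [0.866, 0.018, -0.008, -0.5]
ft_force: [2.4, 4.8, 6.6]
opening: 0.0177
xs ys zs F [-0.7  2.6  8.1] tq tool [ 0.56 -0.04 -0.4 ]
shift [ -1.7 -12.5  -0.4] turn [-0.0006 -0.0008  0.0043] clock 9.575
```

```bash
python3 -m pendant '[[-1,0,0,0,0,0.002],[-2,1,0,0,0,0.004],[-2,2,0,0,0,0.004],[-2,2,0,0,0,0.004]]';python3 st.py; python3 -m pendant '[[0,1,0,0,0,0],[0,2,0,0,0,0],[0,2,0,0,0,0]]';python3 st.py
```

```text
clock: 10.07
position: [0.5355, -0.099, 0.1202]
ee_rot: [0.866, 0.017, -0.008, -0.5]
ft_force: [4.5, 5.4, 7.1]
opening: 0.0178
xs ys zs F [-1.   4.7  8.7] tq tool [ 0.47 -0.02 -0.79]
shift [ -0.8 -14.   -0.4] turn [-0.001  -0.0008  0.0026] clock 10.075
clock: 10.45
position: [0.5356, -0.0993, 0.1196]
ee_rot: [0.866, 0.017, -0.008, -0.5]
ft_force: [-1.5, 10.5, 20.3]
opening: 0.018
xs ys zs F [ 1.  -1.1 22.9] tq tool [ 0.11 -0.05  0.26]
shift [ -0.8 -14.7  -0.4] turn [-0.0009 -0.0007  0.0024] clock 10.45
```

Run:
```python
from h import *
a=robot.camera('wrist')[:,:,::-1]
cv2.imwrite('pics/w7.png',cv2.resize(a[60:280,80:420],None,fx=2.3,fy=2.3,interpolation=cv2.INTER_CUBIC))
cv2.imwrite('pics/s7.png',cv2.resize(robot.camera('side')[130:270,190:360,::-1],None,fx=4.2,fy=4.2,interpolation=cv2.INTER_CUBIC))
```

```text
(no output)
```

View pics/w7.png

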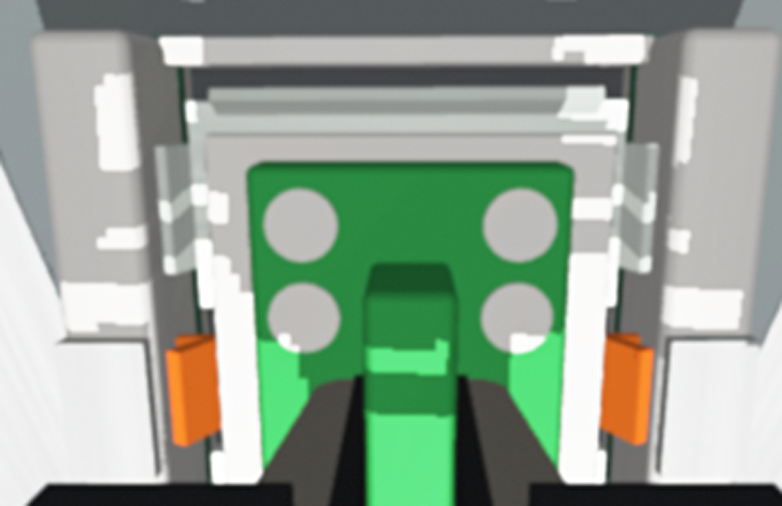

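View pics/s7.png

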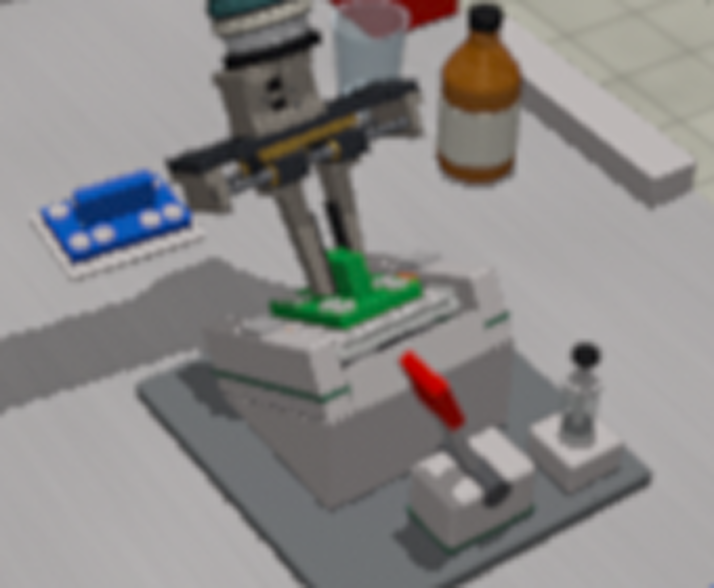

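```bash
python3 -m pendant '[[0,1,0,0,0,0],[-0.5,2,0,0,0,0],[-0.5,2,0,0,0,0]]';python3 st.py
```

```text
clock: 10.92
position: [0.5357, -0.0994, 0.1192]
ee_rot: [0.866, 0.017, -0.008, -0.5]
ft_force: [-4.5, 15.6, 33.1]
opening: 0.0173
xs ys zs F [ 3.  -3.9 36.5] tq tool [-0.32 -0.01  1.15]
shift [ -0.9 -15.1  -0.5] turn [-0.0012 -0.0007  0.0035] clock 10.925
```

```bash
python3 -m pendant '[[0,-2,0,0,0,0],[0,-2,0,0,0,0]]';python3 st.py; python3 -m pendant '[[2,0,0,0,0,0],[4,0,0,0,0,0],[4,0,0,0,0,0]]';python3 st.py;python3 -m pendant '[[-2,0,0,0,0,0],[-5,0,0,0,0,0],[-8,0,0,0,0,0],[-8,0,0,0,0,0]]';python3 st.py
```

```text
clock: 11.18
position: [0.5357, -0.0992, 0.1196]
ee_rot: [0.866, 0.017, -0.008, -0.5]
ft_force: [0.7, 10.6, 18.3]
opening: 0.0176
xs ys zs F [-0.   1.1 21.2] tq tool [ 0.07 -0.03 -0.16]
shift [ -0.9 -14.7  -0.5] turn [-0.0013 -0.0007  0.0039] clock 11.175
clock: 11.55
position: [0.5378, -0.0992, 0.1195]
ee_rot: [0.866, 0.016, -0.009, -0.5]
ft_force: [-4.4, 11.8, 23.0]
opening: 0.0176
xs ys zs F [ 1.2 -3.9 25.9] tq tool [ 0.11 -0.01  0.85]
shift [ -3.1 -14.8  -0.5] turn [-0.0007 -0.0007 -0.0002] clock 11.55
clock: 12.05
position: [0.5324, -0.0993, 0.1196]
ee_rot: [0.865, 0.018, -0.008, -0.501]
ft_force: [3.5, 8.9, 15.7]
opening: 0.0175
xs ys zs F [ 0.3  3.8 18. ] tq tool [ 0.2  -0.08 -0.52]
shift [  2.4 -14.7  -0.5] turn [-0.0015 -0.0007  0.0054] clock 12.05
```

Run:
```python
from h import *
import pickle
s=robot.read_state();m=robot.camera_model('wrist');a=robot.camera('wrist')[:,:,::-1]
pickle.dump((s,m),open('w8.pkl','wb'));cv2.imwrite('pics/w8.png',a)
cv2.imwrite('pics/w8z.png',cv2.resize(a[120:275,90:410],None,fx=2.5,fy=2.5,interpolation=cv2.INTER_CUBIC))
S,xs,ys,zs,RT=frames()
P=lambda x,y,z:S+xs*x/1000+ys*y/1000+zs*z/1000
for n,p in dict(wallinL=(-17,-59,7),wallinR=(-17,59,7),walloutL=(-17,-81,7),walloutR=(-17,81,7),botL=(-17,-59,2),tipL=(-12.5,-59,-15),tipR=(-12.5,59,-15)).items(): 
    q=proj(m,P(*p));print(n,q.round(1),((q-[90,120])*2.5).round(0))
```

```text
wallinL [150.  208.6] [150. 221.]
wallinR [375.8 208. ] [715. 220.]
walloutL [107.7 208.7] [ 44. 222.]
walloutR [417.8 207.8] [820. 220.]
botL [152.7 205.8] [157. 215.]
tipL [161.8 204.8] [179. 212.]
tipR [362.7 204.2] [682. 211.]
```

View pics/w8z.png

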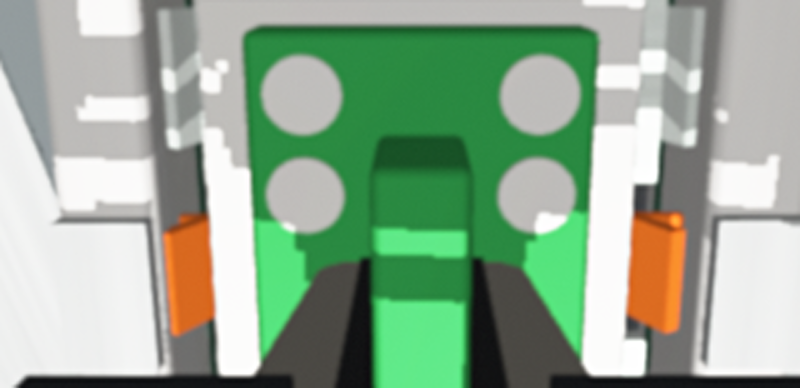

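Run:
```python
from h import *
import pickle
S,xs,ys,zs,RT=frames();M=np.array([xs,ys,zs])
mt=robot.camera_model('top')
def f(m,u,v,h):
    e,d=ray(m,u,v);e=M@(e-S);d=M@d;return ((e+d*(h-e[2])/d[2])*1000).round(1)
z=lambda u,v:(110+(u+.5)/3.2-.5,130+(v+.5)/3.2-.5)
for u in (503,628,640,660): print('top',u,f(mt,*z(u,190),0))
s,m=pickle.load(open('w8.pkl','rb'))
im=cv2.imread('pics/w8.png')
for r in (76,82,88,98,108,118): print('w8 row',r,[f(m,256,r,h) for h in (2,-5,-15)])
Tr=R.from_quat(s['ee_rot'])
for z_ in (-60.6,63.4):
  for y_ in (25,31): print('rim end',z_,y_,(M@(s['position']+Tr.apply([0,y_/1e3,z_/1e3])-S)*1000).round(1),proj(m,s['position']+Tr.apply([0,y_/1e3,z_/1e3])))
st=np.array([M@(Tr.apply(v)) for v in np.eye(3)]);print(st.round(4))
cv2.imwrite('pics/w8t.png',cv2.resize(im[50:140,130:390],None,fx=3,fy=3,interpolation=cv2.INTER_CUBIC))
```

```text
top 503 [-71.2   8.9   0. ]
top 628 [73.8 -8.7  0. ]
top 640 [ 87.  -10.3   0. ]
top 660 [108.7 -12.9   0. ]
w8 row 76 [array([ 5.84e+01, -1.10e+00,  2.00e+03]), array([ -436.9,    -9.5, -5000. ]), array([ -1144.4,    -21.5, -15000. ])]
w8 row 82 [array([ 2.96e+01, -1.00e+00,  2.00e+03]), array([ -355.2,    -9.7, -5000. ]), array([  -905. ,    -22.2, -15000. ])]
w8 row 88 [array([ 7.e-01, -9.e-01,  2.e+03]), array([ -272.9,   -10. , -5000. ]), array([  -663.7,    -22.9, -15000. ])]
w8 row 98 [array([-4.81e+01, -8.00e-01,  2.00e+03]), array([ -134.1,   -10.4, -5000. ]), array([  -256.9,    -24.2, -15000. ])]
w8 row 108 [array([-9.76e+01, -6.00e-01,  2.00e+03]), array([    6.7,   -10.8, -5000. ]), array([   155.7,    -25.4, -15000. ])]
w8 row 118 [array([-1.478e+02, -5.000e-01,  2.000e+03]), array([  149.5,   -11.3, -5000. ]), array([   574.2,    -26.7, -15000. ])]
rim end -60.6 25 [61.5 -2.2 -8.8] [258.74364481 321.02069867]
rim end -60.6 31 [ 61.4  -2.2 -14.8] [258.73499984 315.26602162]
rim end 63.4 25 [-62.5  -2.1  -8.6] [258.67287076 117.87277102]
rim end 63.4 31 [-62.6  -2.1 -14.6] [258.66496223 117.38662714]
[[ 7.0e-04  1.0e+00  5.4e-03]
 [-1.5e-03  5.4e-03 -1.0e+00]
 [-1.0e+00  7.0e-04  1.5e-03]]
```

View pics/w8t.png

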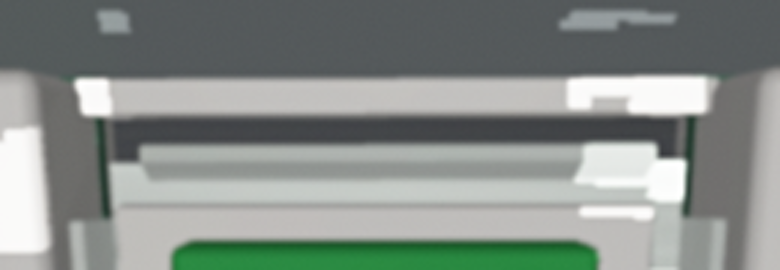

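Run:
```python
from h import *
import pickle
S,xs,ys,zs,RT=frames();M=np.array([xs,ys,zs])
def f(m,u,v,h):
    e,d=ray(m,u,v);e=M@(e-S);d=M@d;h=h/1000;return ((e+d*(h-e[2])/d[2])*1000).round(1)
s,m=pickle.load(open('w2.pkl','rb'))
z=lambda u,v:(155+(u+.5)/3.9-.5,(v+.5)/3.9-.5)
for p in [(190,100),(620,100),(163,100),(643,100),(188,20),(622,20),(195,200),(252,200)]: print('w2',p,f(m,*z(*p),0))
s,m=pickle.load(open('w8.pkl','rb'))
z=lambda u,v:(130+(u+.5)/3-.5,50+(v+.5)/3-.5)
for nm,pp in dict(plate=[(108,165),(686,165),(110,205),(650,205)],lip=[(138,145),(657,145),(150,180),(575,180)],bar=[(75,80),(712,80),(108,115),(690,115)]).items():
  for h in(-10,-15,-20,-25,-29): print(nm,h,[f(m,*z(*p),h)[:2].tolist() for p in pp])
```

```text
w2 (190, 100) [-42.5 -53.1   0. ]
w2 (620, 100) [-42.6  53.3   0. ]
w2 (163, 100) [-42.4 -59.8   0. ]
w2 (643, 100) [-42.6  59.    0. ]
w2 (188, 20) [-60.4 -52.9   0. ]
w2 (622, 20) [-60.5  53.    0. ]
w2 (195, 200) [-19.3 -52.8   0. ]
w2 (252, 200) [-19.4 -38.4   0. ]
plate -10 [[-69.4, -51.5], [-69.3, 50.9], [-62.5, -51.7], [-62.3, 45.0]]
plate -15 [[-69.4, -52.8], [-69.3, 52.4], [-62.3, -52.9], [-62.1, 46.3]]
plate -20 [[-69.4, -54.1], [-69.2, 53.8], [-62.1, -54.2], [-61.9, 47.5]]
plate -25 [[-69.4, -55.4], [-69.2, 55.2], [-61.9, -55.5], [-61.7, 48.8]]
plate -29 [[-69.3, -56.4], [-69.2, 56.4], [-61.7, -56.5], [-61.5, 49.8]]
lip -10 [[-72.8, -46.0], [-72.7, 45.6], [-66.8, -44.3], [-66.7, 31.3]]
lip -15 [[-72.9, -47.1], [-72.8, 46.9], [-66.7, -45.3], [-66.6, 32.3]]
lip -20 [[-73.0, -48.3], [-72.8, 48.2], [-66.6, -46.4], [-66.5, 33.2]]
lip -25 [[-73.0, -49.4], [-72.9, 49.4], [-66.6, -47.5], [-66.4, 34.1]]
lip -29 [[-73.1, -50.3], [-72.9, 50.5], [-66.5, -48.4], [-66.3, 34.8]]
bar -10 [[-83.7, -56.3], [-83.6, 54.5], [-77.9, -50.9], [-77.8, 51.0]]
bar -15 [[-84.1, -57.7], [-84.0, 56.0], [-78.1, -52.2], [-78.0, 52.5]]
bar -20 [[-84.4, -59.1], [-84.3, 57.5], [-78.3, -53.5], [-78.2, 53.9]]
bar -25 [[-84.8, -60.5], [-84.7, 59.0], [-78.5, -54.7], [-78.4, 55.3]]
bar -29 [[-85.1, -61.6], [-84.9, 60.2], [-78.7, -55.7], [-78.5, 56.5]]
```

```bash
python3 -m pendant '[[1,0,0.3,0,0,0.003],[2.4,0,0.5,-0.0015,0,0.0055],[2.4,2,0.5,-0.0015,0,0.0055],[2.4,3,0.5,-0.0015,0,0.0055],[2,3,0.5,-0.0015,0,0.0055]]';python3 st.py;  python3 -m pendant '[[0,0.5,0,0,0,0],[-0.5,1.5,0,0,0,0.002],[-0.5,1.5,0,0,0,0.002]]';python3 st.py
```

```text
clock: 12.72
position: [0.5356, -0.0993, 0.1191]
ee_rot: [0.866, 0.016, -0.008, -0.5]
ft_force: [-3.6, 15.7, 37.4]
opening: 0.0174
xs ys zs F [ 5.  -3.  40.3] tq tool [-0.68 -0.09  0.49]
shift [ -0.9 -15.2  -0.7] turn [ 0.0002 -0.001   0.0017] clock 12.725
clock: 13.1
position: [0.5361, -0.0994, 0.1188]
ee_rot: [0.866, 0.016, -0.008, -0.5]
ft_force: [-4.5, 19.6, 46.7]
opening: 0.0176
xs ys zs F [ 6.3 -3.8 50.3] tq tool [-0.99 -0.07  0.98]
shift [ -1.3 -15.4  -0.7] turn [-0.0001 -0.0009  0.0015] clock 13.1
```

```bash
python3 -m pendant '[[0,-2,0,0,0,0],[0,-5,0,0,0,0],[0,-5,0,0,0,0]]';python3 st.py
python3 - <<'E'
from h import *
import pickle
S,xs,ys,zs,RT=frames()
s,m=pickle.load(open('w8.pkl','rb'))
for x in (-12.7,12.7):
  for y in (-59,-50.4,59,45.6):
    print(x,y,[((proj(m,S+xs*x/1e3+ys*y/1e3+zs*z/1e3)-[90,120])*2.5).round(0).tolist() for z in (0,-5,-10,-15)])
E
```

```text
clock: 13.48
position: [0.534, -0.0988, 0.1195]
ee_rot: [0.866, 0.015, -0.009, -0.5]
ft_force: [3.9, 6.6, 12.8]
opening: 0.0175
xs ys zs F [ 0.8  4.1 14.3] tq tool [ 0.25  0.01 -1.26]
shift [  0.7 -14.6  -0.9] turn [-0.0001 -0.0009 -0.0015] clock 13.475
-12.7 -59 [[161.0, 231.0], [168.0, 224.0], [174.0, 217.0], [179.0, 211.0]]
-12.7 -50.4 [[201.0, 231.0], [206.0, 224.0], [211.0, 217.0], [216.0, 211.0]]
-12.7 59 [[702.0, 229.0], [695.0, 222.0], [688.0, 216.0], [682.0, 210.0]]
-12.7 45.6 [[641.0, 229.0], [635.0, 223.0], [630.0, 216.0], [625.0, 210.0]]
12.7 -59 [[170.0, 338.0], [176.0, 329.0], [181.0, 320.0], [187.0, 312.0]]
12.7 -50.4 [[208.0, 338.0], [213.0, 329.0], [218.0, 320.0], [223.0, 312.0]]
12.7 59 [[693.0, 337.0], [686.0, 327.0], [680.0, 319.0], [674.0, 310.0]]
12.7 45.6 [[634.0, 337.0], [629.0, 327.0], [623.0, 319.0], [619.0, 310.0]]
```

Run:
```python
import cv2,numpy as np
a=[cv2.resize(cv2.imread(f'pics/w{i}.png')[60:130,130:390],None,fx=3,fy=2.7,interpolation=cv2.INTER_CUBIC) for i in (4,5,8)]
cv2.imwrite('pics/w458.png',np.vstack(a))
```

```text
(no output)
```

View pics/w458.png

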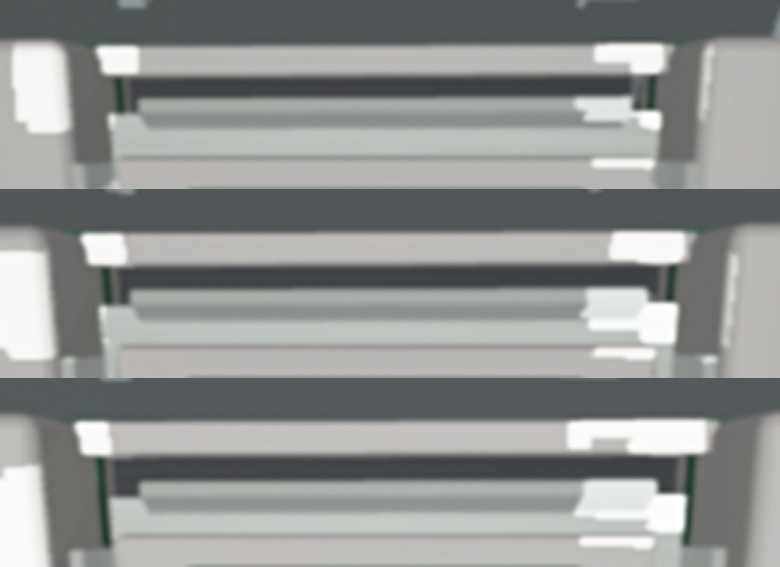

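```bash
python3 -m pendant '[[0,-3,0,0,0,0],[0.5,-7,-0.7,0,0,0],[0.5,-7,-0.7,0,0,0]]';python3 st.py
python3 - <<'E'
from h import *
import pickle
s=robot.read_state();m=robot.camera_model('wrist');a=robot.camera('wrist')[:,:,::-1]
pickle.dump((s,m),open('w9.pkl','wb'));cv2.imwrite('pics/w9.png',a)
cv2.imwrite('pics/w9z.png',cv2.resize(a[120:275,90:410],None,fx=2.5,fy=2.5,interpolation=cv2.INTER_CUBIC))
E
```

```text
clock: 13.85
position: [0.5332, -0.0958, 0.1248]
ee_rot: [0.866, 0.014, -0.01, -0.5]
ft_force: [3.7, 5.3, 5.0]
opening: 0.0173
xs ys zs F [-2.   3.9  6.9] tq tool [ 0.88 -0.02 -1.25]
shift [ 1.3 -8.4 -0.9] turn [-0.0004 -0.0005 -0.0039] clock 13.85
```

View pics/w9z.png

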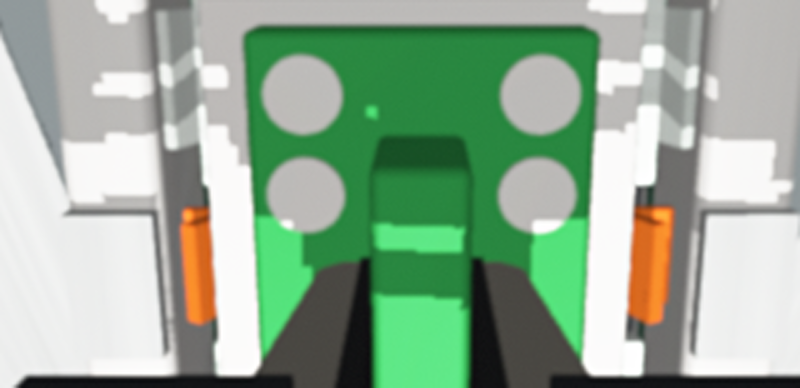

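Run:
```python
from h import *
import pickle
S,xs,ys,zs,RT=frames()
for w in ('w8','w9'):
  s,m=pickle.load(open(w+'.pkl','rb'))
  for x in (-12.7,12.7):
   for y in (-59,-52,59,52):
    print(w,x,y,[((proj(m,S+xs*x/1e3+ys*y/1e3+zs*z/1e3)-[90,120])*2.5).round(0).tolist() for z in (0,-5,-10,-15)])
a=[cv2.resize(cv2.imread(f'pics/w{i}.png')[195:262,130:390],None,fx=3,fy=3,interpolation=cv2.INTER_CUBIC) for i in (4,9,8)]
cv2.imwrite('pics/w498.png',np.vstack(a))
```

```text
w8 -12.7 -59 [[161.0, 231.0], [168.0, 224.0], [174.0, 217.0], [179.0, 211.0]]
w8 -12.7 -52 [[193.0, 231.0], [199.0, 224.0], [204.0, 217.0], [209.0, 211.0]]
w8 -12.7 59 [[702.0, 229.0], [695.0, 222.0], [688.0, 216.0], [682.0, 210.0]]
w8 -12.7 52 [[670.0, 229.0], [664.0, 222.0], [658.0, 216.0], [652.0, 210.0]]
w8 12.7 -59 [[170.0, 338.0], [176.0, 329.0], [181.0, 320.0], [187.0, 312.0]]
w8 12.7 -52 [[201.0, 338.0], [206.0, 329.0], [211.0, 320.0], [216.0, 312.0]]
w8 12.7 59 [[693.0, 337.0], [686.0, 327.0], [680.0, 319.0], [674.0, 310.0]]
w8 12.7 52 [[662.0, 337.0], [656.0, 327.0], [650.0, 319.0], [645.0, 310.0]]
w9 -12.7 -59 [[167.0, 223.0], [173.0, 216.0], [179.0, 210.0], [185.0, 204.0]]
w9 -12.7 -52 [[198.0, 223.0], [203.0, 216.0], [208.0, 210.0], [213.0, 204.0]]
w9 -12.7 59 [[691.0, 223.0], [684.0, 216.0], [678.0, 210.0], [672.0, 204.0]]
w9 -12.7 52 [[660.0, 223.0], [654.0, 216.0], [649.0, 210.0], [643.0, 204.0]]
w9 12.7 -59 [[175.0, 327.0], [181.0, 318.0], [186.0, 310.0], [192.0, 302.0]]
w9 12.7 -52 [[205.0, 327.0], [210.0, 318.0], [215.0, 310.0], [220.0, 302.0]]
w9 12.7 59 [[682.0, 327.0], [676.0, 319.0], [670.0, 310.0], [665.0, 302.0]]
w9 12.7 52 [[652.0, 327.0], [647.0, 319.0], [642.0, 310.0], [637.0, 302.0]]
```

View pics/w498.png

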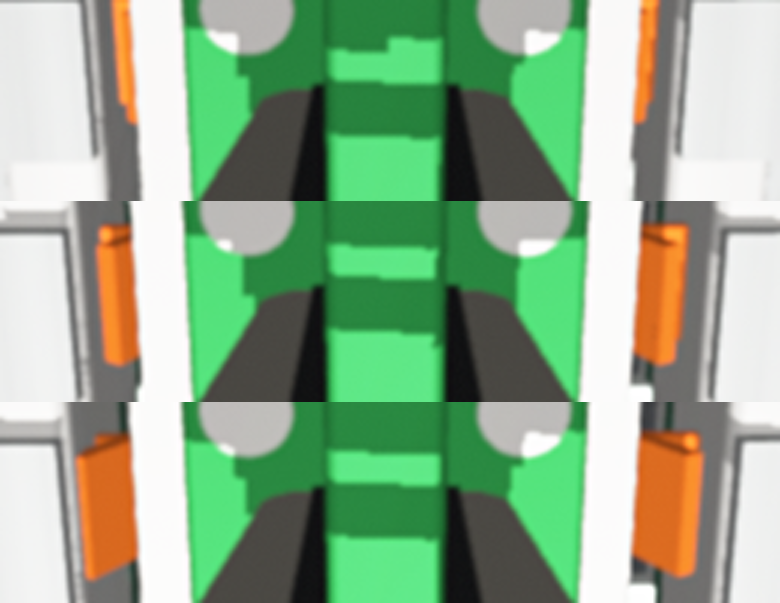

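```bash
python3 -m pendant '[[1,-4,0.5,0,0,-0.002],[1.5,-4,0.8,0,0,-0.004],[1.5,13,0.8,0,0,-0.004],[1.5,13,0.8,0,0,-0.004]]';python3 st.py
```

```text
clock: 14.4
position: [0.5374, -0.0996, 0.1162]
ee_rot: [0.866, 0.018, -0.008, -0.5]
ft_force: [1.8, 18.3, 35.1]
opening: 0.0178
xs ys zs F [ 1.7  2.5 39.5] tq tool [-0.11 -0.11 -0.05]
shift [ -2.6 -17.9  -1.7] turn [-0.0008 -0.0004  0.0041] clock 14.4
```

```bash
python3 -m pendant '[[-1,-3,0.5,0,0,0],[-2,-5,1,0,0,0.004],[-2,-5,1,0,0,0.004]]';python3 st.py;python3 - <<'E'
from h import *
import pickle
s=robot.read_state();m=robot.camera_model('wrist');a=robot.camera('wrist')[:,:,::-1]
pickle.dump((s,m),open('w10.pkl','wb'));cv2.imwrite('pics/w10.png',a)
cv2.imwrite('pics/w10z.png',cv2.resize(a[60:275,90:410],None,fx=2.5,fy=2.5,interpolation=cv2.INTER_CUBIC))
E
```

```text
clock: 14.78
position: [0.5321, -0.099, 0.1172]
ee_rot: [0.866, 0.013, -0.01, -0.5]
ft_force: [4.7, 5.9, 8.9]
opening: 0.0176
xs ys zs F [-0.5  4.9 10.6] tq tool [ 0.63  0.   -1.56]
shift [  2.5 -16.6  -2. ] turn [ 0.0004 -0.001  -0.0054] clock 14.775
```

View pics/w10z.png

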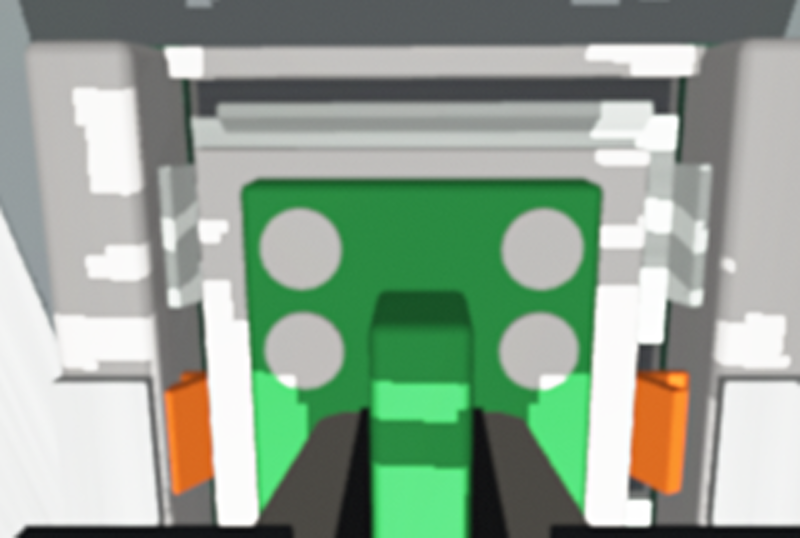

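```bash
python3 -m pendant '[[1,0,-1,0,0,-0.003],[2,1,-2,0,0,-0.005],[1.5,4,-2,0,0,-0.005],[1,6,-2,0,0,-0.005],[1,6,-2,0,0,-0.005]]';python3 st.py
```

```text
clock: 15.45
position: [0.5353, -0.0996, 0.116]
ee_rot: [0.865, 0.017, -0.009, -0.501]
ft_force: [-5.3, 25.1, 42.6]
opening: 0.0174
xs ys zs F [-0.6 -4.4 49.6] tq tool [ 0.2  -0.01  1.19]
shift [ -0.5 -18.   -2. ] turn [-0.002   0.0003  0.0034] clock 15.45
```

Run:
```python
from h import *
import pickle
s0,m0=pickle.load(open('w8.pkl','rb'))
T=R.from_quat(s0['ee_rot']);ct=T.inv().apply(m0['eye']-s0['position']);cr=T.inv()*R.from_quat(m0['attitude'])
S,xs,ys,zs,RT=frames();M=np.array([xs,ys,zs])
# pose in seat frame assumed aligned RT; offsets (y, depth, x) from delta printouts
info={'w4':(0.2,-8.8,0),'w5':(-.4,4.8,0),'w6':(3.7,15,-.2),'w8':None,'w9':None,'w10':None,'w2':None}
for k,v in info.items():
    if v is None:
        s,m=pickle.load(open(k+'.pkl','rb'))
    else:
        p=S+zs*(.031-v[1]/1e3)+xs*.0014+ys*v[0]/1e3
        m=dict(m0);m['eye']=p+RT.apply(ct);m['attitude']=(RT*cr).as_quat()
    im=cv2.imread(f'pics/{k}.png');hsv=cv2.cvtColor(im,cv2.COLOR_BGR2HSV)
    mk=cv2.inRange(hsv,(5,170,90),(18,255,255));mk[:,:120]=0;mk[:,400:]=0;mk[275:]=0
    out=[]
    for side in (0,1):
        c=np.argwhere(mk)[:,::-1];c=c[(c[:,0]<258) if side==0 else (c[:,0]>258)]
        r0,r1=c[:,1].min(),c[:,1].max()
        for row in (int(r0+.35*(r1-r0)),int(r0+.65*(r1-r0))):
            cc=c[c[:,1]==row][:,0]
            for u in (cc.min()-.5,cc.max()+.5):
                e,d=ray(m,u,row);e=M@(e-S);d=M@d
                out.append([((e+d*(h-e[2])/d[2])[1]*1000).round(1) for h in(0.,-.008,-.0165)])
    print(k,out[:4],'\n     R',out[4:], 'rows',r0,r1)
```

```text
w4 [[np.float64(-55.2), np.float64(-57.4), np.float64(-59.7)], [np.float64(-52.8), np.float64(-54.9), np.float64(-57.1)], [np.float64(-55.1), np.float64(-57.3), np.float64(-59.6)], [np.float64(-52.7), np.float64(-54.7), np.float64(-56.9)]] 
     R [[np.float64(52.3), np.float64(54.3), np.float64(56.5)], [np.float64(55.3), np.float64(57.5), np.float64(59.8)], [np.float64(52.2), np.float64(54.2), np.float64(56.4)], [np.float64(55.3), np.float64(57.5), np.float64(59.8)]] rows 193 235
w5 [[np.float64(-54.7), np.float64(-57.0), np.float64(-59.4)], [np.float64(-49.5), np.float64(-51.6), np.float64(-53.8)], [np.float64(-54.7), np.float64(-57.0), np.float64(-59.5)], [np.float64(-50.1), np.float64(-52.2), np.float64(-54.4)]] 
     R [[np.float64(47.9), np.float64(49.9), np.float64(52.1)], [np.float64(54.8), np.float64(57.2), np.float64(59.6)], [np.float64(48.4), np.float64(50.5), np.float64(52.7)], [np.float64(54.8), np.float64(57.1), np.float64(59.6)]] rows 200 244
w6 [[np.float64(-55.1), np.float64(-57.7), np.float64(-60.5)], [np.float64(-43.0), np.float64(-45.1), np.float64(-47.3)], [np.fl
[... 1600 characters left out ...]
p.float64(45.4), np.float64(47.6)], [np.float64(54.2), np.float64(56.7), np.float64(59.4)], [np.float64(43.3), np.float64(45.4), np.float64(47.5)], [np.float64(54.3), np.float64(56.8), np.float64(59.5)]] rows 208 256
w2 [[np.float64(-57.5), np.float64(-58.7), np.float64(-60.1)], [np.float64(-41.6), np.float64(-42.5), np.float64(-43.4)], [np.float64(-56.8), np.float64(-58.0), np.float64(-59.3)], [np.float64(-41.8), np.float64(-42.7), np.float64(-43.7)]] 
     R [[np.float64(40.9), np.float64(41.8), np.float64(42.8)], [np.float64(56.8), np.float64(58.0), np.float64(59.4)], [np.float64(41.1), np.float64(42.0), np.float64(43.0)], [np.float64(56.0), np.float64(57.3), np.float64(58.6)]] rows 59 85
```

```bash
python3 -m pendant '[[0,-5,0,0,0,0],[0.5,-13,0,0,0,0],[0.5,-13,0,0,0,0]]';cat > sp.py <<'E'
from h import *
import sys
H=.028; XO=.0014
def target(x,y,z,phi):
    S,xs,ys,zs,RT=frames()
    C=S+(xs*(x)+ys*y+zs*z)/1e3
    Rg=RT*R.from_rotvec([0,0,phi])
    return C+H*(ys*np.sin(phi)+zs*np.cos(phi))+xs*XO,Rg
def show():
    S,xs,ys,zs,RT=frames();M=np.array([xs,ys,zs])
    s=robot.read_state();T=R.from_quat(s['ee_rot']);q=RT.inv()*T;phi=q.as_rotvec()
    c=M@(s['position']-H*(-T.apply([0,1,0]))-xs*XO-S)*1000
    print('t',round(s['clock'],2),'cass x y z',c.round(1),'rotvec',phi.round(4),'F xs ys zs',(M@s['ft_force']).round(1),'open',round(s['opening'],4))
if __name__=='__main__':
    show()
    for a in sys.argv[1:]:
        v=[float(t) for t in a.split(',')];print(a,end=' ');delta(*target(*v))
E
python3 sp.py 0,0,-8,0.16 0,-5,-10,.16
python3 - <<'E'
from h import *
import pickle
s=robot.read_state();m=robot.camera_model('wrist');a=robot.camera('wrist')[:,:,::-1]
cv2.imwrite('pics/w11.png',a); pickle.dump((s,m),open('w11.pkl','wb'))
cv2.imwrite('pics/w11z.png',cv2.resize(a[60:275,90:410],None,fx=2.5,fy=2.5,interpolation=cv2.INTER_CUBIC))
Tr=R.from_quat(s['ee_rot'])
hsv=cv2.cvtColor(np.ascontiguousarray(a),cv2.COLOR_BGR2HSV);k=cv2.inRange(hsv,(50,100,40),(80,255,255))
rows=[np.argwhere(k[:,c]).min() for c in range(200,320,10)];print(rows)
def ontool(u,v,h):
    e,d=ray(m,u,v); e=Tr.inv().apply(e-s['position']);d=Tr.inv().apply(d);return e+d*(h-e[1])/d[1]
r=np.median(rows)-.5
for h in (.008,.011): print('body low edge',(ontool(258,r,h)*1000).round(1),[ (ontool(u,r+6,h)*1000).round(1)[0] for u in (np.argwhere(k[int(r+6)])[[0,-1],0]+[-.5,.5])])
E
```

```text
clock: 15.82
position: [0.5324, -0.0966, 0.1236]
ee_rot: [0.866, 0.015, -0.01, -0.5]
ft_force: [3.6, 6.3, 3.3]
opening: 0.0177
t 15.82 cass x y z [-0.9 -2.3 -6.9] rotvec [0.0003 0.0002 0.0023] F xs ys zs [-3.7  3.8  5.9] open 0.0177
0,0,-8,0.16 shift [ 6.7  1.5 -0.9] turn [-3.000e-04 -1.000e-04  1.577e-01] clock 15.825
0,-5,-10,.16 shift [ 1.7  3.5 -0.9] turn [-3.000e-04 -1.000e-04  1.577e-01] clock 15.825
[np.int64(132), np.int64(132), np.int64(132), np.int64(132), np.int64(132), np.int64(132), np.int64(132), np.int64(132), np.int64(132), np.int64(132), np.int64(132), np.int64(132)]
body low edge [-0.4  8.  57.6] [np.float64(-35.5), np.float64(34.7)]
body low edge [-0.4 11.  57.4] [np.float64(-36.2), np.float64(35.4)]
```

View pics/w11z.png

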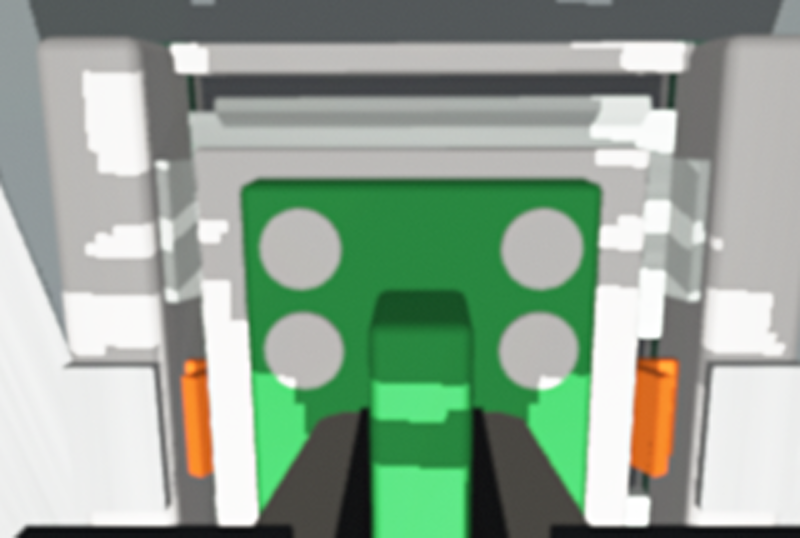

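```bash
python3 sp.py 0,-5,-2,.16 0,-5,-10,.16 0,-5,-17.5,.16 0,3,-17.5,.16
```

```text
t 15.88 cass x y z [-0.9 -2.3 -7.1] rotvec [0.0002 0.0001 0.0024] F xs ys zs [-2.6  4.2  6.4] open 0.0177
0,-5,-2,.16 shift [ 1.7 -4.7 -0.9] turn [-2.000e-04 -1.000e-04  1.576e-01] clock 15.875
0,-5,-10,.16 shift [ 1.7  3.3 -0.9] turn [-2.000e-04 -1.000e-04  1.576e-01] clock 15.875
0,-5,-17.5,.16 shift [ 1.7 10.8 -0.9] turn [-2.000e-04 -1.000e-04  1.576e-01] clock 15.875
0,3,-17.5,.16 shift [ 9.7 10.8 -0.9] turn [-2.000e-04 -1.000e-04  1.576e-01] clock 15.875
```

```bash
python3 -m pendant '[[1,-5,-0.5,0,0,0.05],[1.7,-5,-0.9,0,0,0.1],[1.7,-5,-0.9,0,0,0.158],[1.7,-2,-0.9,0,0,0.158],[1.7,1,-0.9,0,0,0.158],[1.7,1,-0.9,0,0,0.158]]'; python3 sp.py 0,-5,-17.5,.16
```

```text
clock: 16.62
position: [0.5337, -0.0988, 0.1226]
ee_rot: [0.864, -0.054, -0.049, -0.497]
ft_force: [2.9, 5.4, 6.0]
opening: 0.0181
t 16.62 cass x y z [ 0.6 -5.5 -8.5] rotvec [-0.0006  0.001   0.1618] F xs ys zs [-1.6  3.1  7.8] open 0.0181
0,-5,-17.5,.16 shift [1.9 8.8 0.6] turn [ 0.0005 -0.001  -0.0018] clock 16.625
```

```bash
python3 -m pendant '[[0.5,3,0,0,0,0],[0.9,6,0,0,0,0],[0.9,6,0,0,0,0]]'; python3 sp.py 0,-5,-17.5,.16
```

```text
clock: 17.0
position: [0.5341, -0.0998, 0.1206]
ee_rot: [0.864, -0.055, -0.049, -0.497]
ft_force: [-1.2, 17.7, 32.1]
opening: 0.0176
t 17.0 cass x y z [  0.5  -5.2 -10.7] rotvec [-0.0003  0.0012  0.1628] F xs ys zs [ 0.6 -0.5 36.7] open 0.0176
0,-5,-17.5,.16 shift [1.2 6.7 0.5] turn [ 0.0002 -0.0012 -0.0028] clock 17.0
```

```bash
cat > tq.py <<'E'
from h import *
s=robot.read_state();T=R.from_quat(s['ee_rot'])
print('tool F',T.inv().apply(s['ft_force']).round(2),'tool tq',T.inv().apply(s['ft_torque']).round(3))
E
python3 tq.py
python3 - <<'E'
from h import *
import pickle
s=robot.read_state();m=robot.camera_model('wrist');a=robot.camera('wrist')[:,:,::-1]
cv2.imwrite('pics/w12.png',a); pickle.dump((s,m),open('w12.pkl','wb'))
cv2.imwrite('pics/w12z.png',cv2.resize(a[60:275,90:410],None,fx=2.5,fy=2.5,interpolation=cv2.INTER_CUBIC))
E
python3 -m pendant '[[-0.4,-3,0,0,0,0],[-0.4,-3,0,0,0,0]]';python3 tq.py; python3 sp.py; python3 -m pendant '[[-0.4,-3,0,0,0,0],[-0.4,-3,0,0,0,0]]';python3 tq.py; python3 sp.py
```

```text
tool F [ -6.43 -36.1   -0.66] tool tq [ 0.175 -0.061  2.218]
clock: 17.3
position: [0.5339, -0.0993, 0.1215]
ee_rot: [0.864, -0.054, -0.049, -0.497]
ft_force: [1.8, 10.5, 15.8]
opening: 0.0174
tool F [ -0.88 -19.02   1.16] tool tq [ 0.682 -0.042  0.274]
t 17.3 cass x y z [ 0.5 -5.4 -9.7] rotvec [-0.0003  0.0011  0.1619] F xs ys zs [-1.2  2.2 18.9] open 0.0174
clock: 17.55
position: [0.5337, -0.0986, 0.123]
ee_rot: [0.864, -0.054, -0.049, -0.497]
ft_force: [3.5, 5.3, 5.4]
opening: 0.0174
tool F [ 2.5  -7.78  1.79] tool tq [ 0.911 -0.06  -1.123]
t 17.55 cass x y z [ 0.6 -5.5 -8. ] rotvec [-0.0004  0.0011  0.1617] F xs ys zs [-1.8  3.7  7.3] open 0.0174
```

View pics/w12z.png

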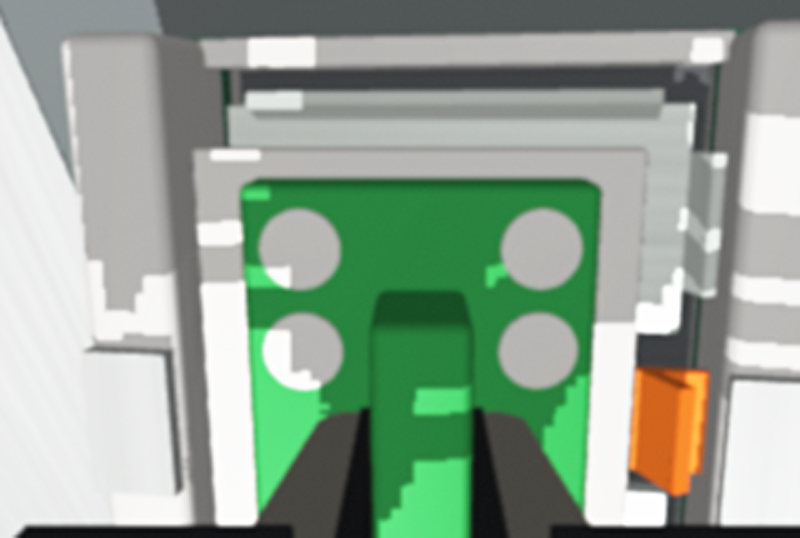

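```bash
python3 -m pendant '[[2,-1,0,0,0,0],[4.5,-1,0,0,0,0],[5,2,0,0,0,0],[5,2,0,0,0,0]]';python3 tq.py; python3 sp.py 0,-1,-16,.16;  python3 -m pendant '[[0.5,2,0,0,0,0],[1,4,0,0,0,0],[1,4,0,0,0,0]]';python3 tq.py; python3 sp.py 0,-1,-16,.16
```

```text
clock: 18.05
position: [0.5346, -0.0997, 0.121]
ee_rot: [0.864, -0.058, -0.052, -0.497]
ft_force: [-4.3, 11.3, 17.8]
opening: 0.0175
tool F [ -7.45 -20.2    0.96] tool tq [ 0.7   -0.145  2.247]
t 18.05 cass x y z [  0.7  -4.9 -10.3] rotvec [-0.0015  0.0008  0.1712] F xs ys zs [-1.  -3.9 21.2] open 0.0175
0,-1,-16,.16 shift [4.5 4.9 0.6] turn [ 0.0014 -0.001  -0.0112] clock 18.05
clock: 18.42
position: [0.5363, -0.1016, 0.1173]
ee_rot: [0.864, -0.057, -0.05, -0.497]
ft_force: [-2.7, 6.4, 8.2]
opening: 0.0174
tool F [-4.11 -9.8   1.49] tool tq [ 1.005 -0.061  0.366]
t 18.43 cass x y z [  0.5  -3.1 -14.5] rotvec [-0.0007  0.001   0.1671] F xs ys zs [-1.5 -2.4 10.3] open 0.0174
0,-1,-16,.16 shift [2.1 1.1 0.5] turn [ 0.0006 -0.0011 -0.0071] clock 18.425
```

```bash
python3 -m pendant '[[0.5,2,0,0,0,0],[0.7,4,0,0,0,0],[0.7,4,0,0,0,0]]';python3 tq.py; python3 sp.py 0,2,-18,.16
python3 - <<'E'
from h import *
import pickle
s=robot.read_state();m=robot.camera_model('wrist');a=robot.camera('wrist')[:,:,::-1]
cv2.imwrite('pics/w13.png',a); pickle.dump((s,m),open('w13.pkl','wb'))
cv2.imwrite('pics/w13z.png',cv2.resize(a[60:275,90:410],None,fx=2.5,fy=2.5,interpolation=cv2.INTER_CUBIC))
E
```

```text
clock: 18.8
position: [0.5364, -0.1041, 0.113]
ee_rot: [0.864, -0.057, -0.051, -0.497]
ft_force: [-2.0, 7.6, 8.2]
opening: 0.0178
tool F [ -3.56 -10.54   2.52] tool tq [ 1.033 -0.038  0.284]
t 18.8 cass x y z [  0.5  -3.2 -19.4] rotvec [-0.0009  0.0009  0.1673] F xs ys zs [-2.5 -1.8 11. ] open 0.0178
0,2,-18,.16 shift [ 4.6 -2.3  0.5] turn [ 0.0009 -0.001  -0.0073] clock 18.8
```

View pics/w13z.png

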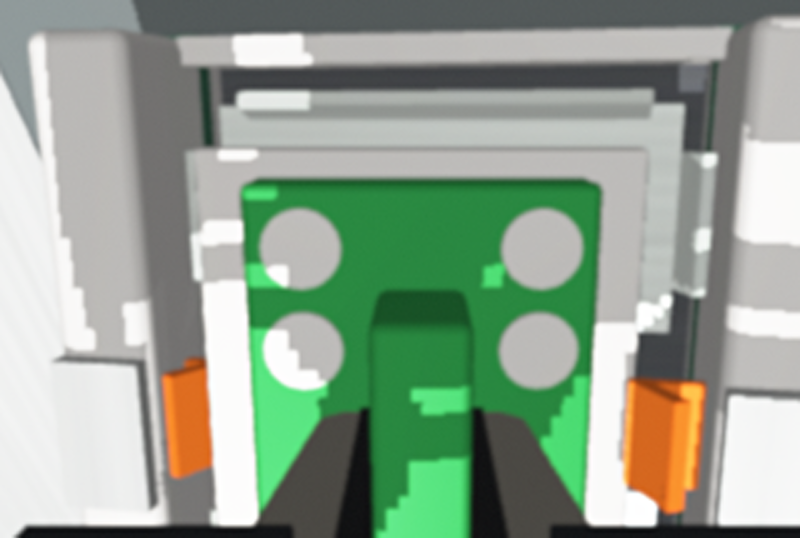

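```bash
python3 sp.py 0,2.5,-19,.16; python3 -m pendant '[[2,-0.5,0.3,0,0,0],[4,-0.8,0.5,0,0,0],[5.5,-0.5,0.5,0,0,0],[5.5,-0.5,0.5,0,0,0]]';python3 tq.py; python3 sp.py 0,2.5,-21.5,.09 0,2,-25,0.0
```

```text
t 18.85 cass x y z [  0.5  -3.1 -19.4] rotvec [-0.001   0.0009  0.1672] F xs ys zs [-2.4 -1.2 10.9] open 0.0178
0,2.5,-19,.16 shift [ 5.3 -1.4  0.5] turn [ 0.0009 -0.001  -0.0072] clock 18.85
clock: 19.35
position: [0.5401, -0.1044, 0.1123]
ee_rot: [0.865, -0.059, -0.052, -0.496]
ft_force: [-5.9, 7.6, 10.2]
opening: 0.0177
tool F [ -7.75 -11.59   1.64] tool tq [ 0.818 -0.147  1.164]
t 19.35 cass x y z [  0.6   0.4 -20.3] rotvec [-0.0021  0.0009  0.1716] F xs ys zs [-1.7 -5.7 12.7] open 0.0177
0,2.5,-21.5,.09 shift [0.  1.  0.6] turn [ 0.0021 -0.001  -0.0816] clock 19.35
0,2,-25,0.0 shift [-2.4  4.8  0.6] turn [ 0.0021 -0.0009 -0.1716] clock 19.35
```

```bash
python3 -m pendant '[[0,0.5,0.3,0,0,-0.04],[0,1.2,0.6,0.002,0,-0.085],[0,1.2,0.6,0.002,0,-0.085]]';python3 tq.py; python3 sp.py 0,1.5,-25,0.0 0,1.5,-24,.04
```

```text
clock: 19.73
position: [0.5416, -0.1036, 0.1133]
ee_rot: [0.866, -0.02, -0.029, -0.499]
ft_force: [-3.7, 12.8, 24.3]
opening: 0.0176
tool F [ -5.44 -27.14  -1.  ] tool tq [ 0.058 -0.248  2.361]
t 19.73 cass x y z [  0.4   4.4 -19.4] rotvec [-0.0001  0.0009  0.0824] F xs ys zs [ 1.  -3.2 27.5] open 0.0176
0,1.5,-25,0.0 shift [-4.8  6.   0.4] turn [ 0.0001 -0.0009 -0.0824] clock 19.725
0,1.5,-24,.04 shift [-3.7  4.9  0.4] turn [ 0.0001 -0.0009 -0.0424] clock 19.725
```

View now.

```bash
cat > look.py <<'E'
from h import *
import pickle,sys
k=sys.argv[1]
s=robot.read_state();m=robot.camera_model('wrist');a=robot.camera('wrist')[:,:,::-1]
cv2.imwrite(f'pics/{k}.png',a); pickle.dump((s,m),open(k+'.pkl','wb'))
cv2.imwrite(f'pics/{k}z.png',cv2.resize(a[60:275,90:410],None,fx=2.5,fy=2.5,interpolation=cv2.INTER_CUBIC))
E
python3 look.py w14
```

```text
(no output)
```

View pics/w14z.png

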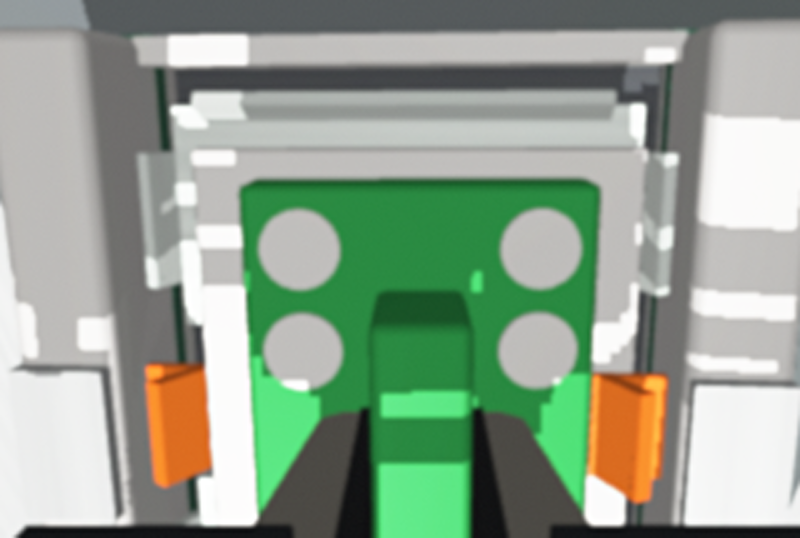

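```bash
python3 -m pendant '[[0.5,-2,0,0,0,0],[2,-2.5,0,0,0,0],[3,-1,0,0,0,0],[3,0,0,0,0,0],[3,0,0,0,0,-0.02],[3,0,0,0,0,-0.02]]';python3 tq.py; python3 sp.py 0,5,-24,0.02
```

```text
clock: 20.52
position: [0.5419, -0.1052, 0.1104]
ee_rot: [0.866, -0.014, -0.026, -0.499]
ft_force: [-7.1, 5.1, 8.1]
opening: 0.0174
tool F [-7.57 -9.24  0.61] tool tq [ 0.687 -0.225  1.256]
t 20.52 cass x y z [  0.3   5.1 -22.7] rotvec [-0.0009  0.0007  0.0677] F xs ys zs [-0.6 -6.9  9.7] open 0.0174
0,5,-24,0.02 shift [-1.3  1.3  0.3] turn [ 0.0009 -0.0007 -0.0477] clock 20.525
```

```bash
python3 -m pendant '[[-0.5,1,0.3,0,0,-0.025],[-1.5,2.5,0.3,0.001,0,-0.05],[-2,3.5,0.3,0.001,0,-0.068],[-2,3.5,0.3,0.001,0,-0.068]]';python3 tq.py; python3 sp.py 0,1,-25,0.0;python3 look.py w15
```

```text
clock: 21.02
position: [0.5399, -0.107, 0.1074]
ee_rot: [0.866, 0.016, -0.009, -0.5]
ft_force: [-5.8, 4.7, 8.7]
opening: 0.0176
tool F [ -5.58 -10.    -0.11] tool tq [ 0.558 -0.217  1.218]
t 21.02 cass x y z [  0.3   4.9 -26.2] rotvec [-0.0003  0.0009 -0.0008] F xs ys zs [ 0.1 -5.6 10. ] open 0.0176
0,1,-25,0.0 shift [-3.9 -1.2  0.3] turn [ 0.0003 -0.0009  0.0008] clock 21.025
```

View pics/w15z.png

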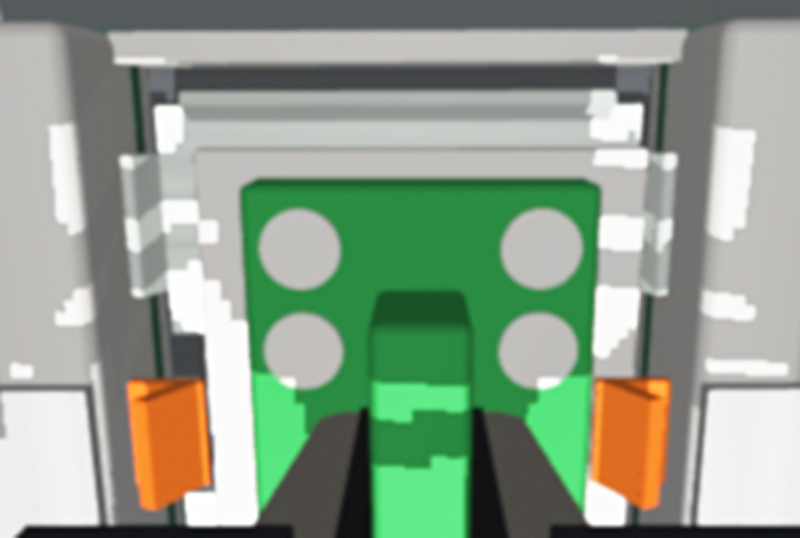

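```bash
python3 -m pendant '[[-2,0,0,0,0,0],[-4.5,0,0,0,0,0],[-4.5,0,0,0,0,0]]';python3 tq.py; python3 sp.py 0,0.5,-25,0.0;python3 look.py w16
```

```text
clock: 21.45
position: [0.5397, -0.1063, 0.1085]
ee_rot: [0.866, 0.019, -0.007, -0.5]
ft_force: [3.0, 4.6, 8.0]
opening: 0.0176
tool F [ 3.3  -9.15 -0.12] tool tq [ 0.319 -0.155 -0.244]
t 21.45 cass x y z [  0.3   4.9 -24.9] rotvec [ 0.0007  0.001  -0.0088] F xs ys zs [0.1 3.2 9.2] open 0.0176
0,0.5,-25,0.0 shift [-4.2  0.1  0.3] turn [-0.0007 -0.001   0.0088] clock 21.45
```

View pics/w16z.png

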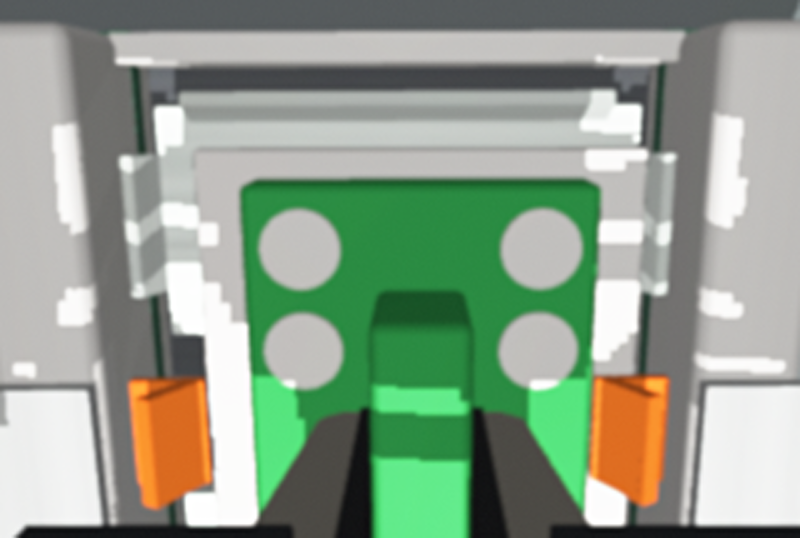

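```bash
python3 -m pendant '[[-1,2,0,0,0,0.004],[-3,2.5,0,0,0,0.008],[-5,2.5,0,0,0,0.008],[-6,2.5,0,0,0,0.008],[-6,2.5,0,0,0,0.008]]';python3 tq.py; python3 sp.py 0,0.5,-25,0.0
```

```text
clock: 22.12
position: [0.5357, -0.1069, 0.1067]
ee_rot: [0.865, 0.018, -0.008, -0.501]
ft_force: [4.9, 4.9, 8.6]
opening: 0.0176
tool F [ 5.12 -9.82 -0.19] tool tq [ 0.424 -0.085 -0.944]
t 22.12 cass x y z [ -0.4   0.8 -26.7] rotvec [ 0.0019  0.0011 -0.0049] F xs ys zs [0.2 5.1 9.8] open 0.0176
0,0.5,-25,0.0 shift [-0.2 -1.7 -0.3] turn [-0.0019 -0.0011  0.0049] clock 22.125
```

```bash
python3 -m pendant '[[0,-2,0,0,0,0],[0,-4,0,0,0,0],[0,-4,0,0,0,0]]';python3 tq.py; python3 sp.py; python3 look.py w17
```

```text
clock: 22.5
position: [0.5354, -0.1051, 0.1097]
ee_rot: [0.865, 0.018, -0.008, -0.501]
ft_force: [7.0, 3.6, 3.4]
opening: 0.0174
tool F [ 7.17 -4.59  1.2 ] tool tq [ 0.602 -0.097 -1.245]
t 22.5 cass x y z [ -0.4   0.6 -23.2] rotvec [ 0.0019  0.0012 -0.0047] F xs ys zs [-1.2  7.2  4.6] open 0.0174
```

View pics/w17z.png

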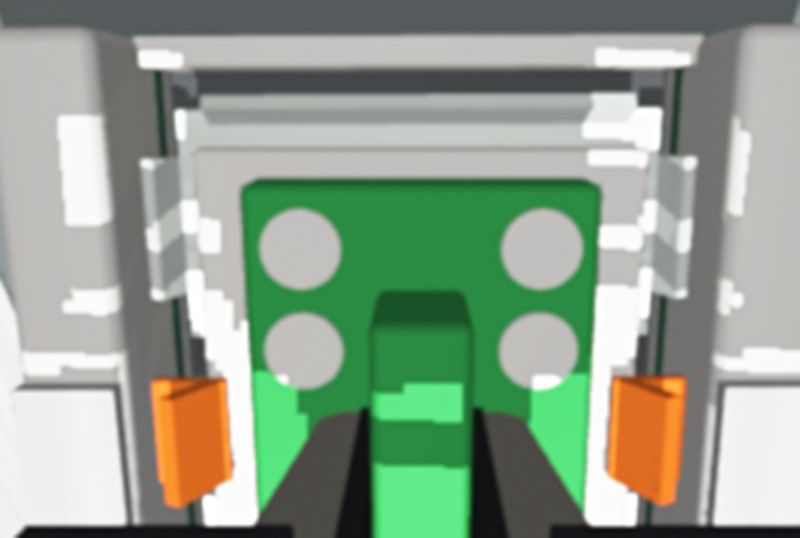

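```bash
python3 -m pendant '[[2,-1,0,0,0,0],[3,-1,0,0,0,0],[3,-1,0,0,0,0]]'; python3 sp.py; python3 -m pendant '[[0,0,0,0,0,0],[0,0,0,0,0,0],[0,0,0,0,0,0],[0,0,0,0,0,0],[0,0,0,0,0,0]]' 0.66 20; python3 sp.py;python3 -m pendant '[[0,-10,0,0,0,0],[0,-30,0,0,0,0],[0,-70,0,0,0,0],[0,-110,0,0,0,0],[0,-150,0,0,0,0],[0,-150,0,0,0,0]]';python3 sp.py; python3 look.py w18
python3 - <<'E'
from h import *
cv2.imwrite('pics/s18.png',cv2.resize(robot.camera('side')[130:270,190:360,::-1],None,fx=4.2,fy=4.2,interpolation=cv2.INTER_CUBIC))
E
```

```text
clock: 22.92
position: [0.5355, -0.1052, 0.1097]
ee_rot: [0.866, 0.015, -0.009, -0.5]
ft_force: [0.6, 4.0, 1.9]
opening: 0.0174
t 22.93 cass x y z [ -0.3   0.5 -23.2] rotvec [0.0012 0.0011 0.0012] F xs ys zs [-2.5  0.7  3.7] open 0.0174
clock: 23.55
position: [0.5317, -0.106, 0.1093]
ee_rot: [0.866, 0.012, -0.011, -0.5]
ft_force: [-6.4, 7.1, 8.1]
opening: 0.0309
t 23.55 cass x y z [  0.1  -3.5 -23.9] rotvec [-0.0002  0.0014  0.0092] F xs ys zs [-2.3 -6.2 10.6] open 0.0309
clock: 24.3
position: [0.5337, -0.0298, 0.2418]
ee_rot: [0.865, 0.016, -0.008, -0.501]
ft_force: [-0.2, 1.1, -0.8]
opening: 0.0316
t 24.3 cass x y z [  0.5   1.6 128.9] rotvec [ 0.0021  0.0023 -0.0015] F xs ys zs [-1.4 -0.2 -0.1] open 0.0316
```

View pics/w18.png

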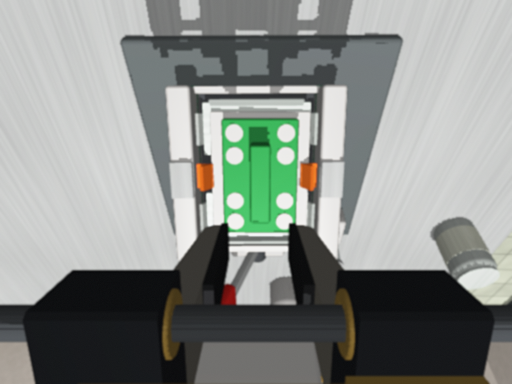

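View pics/s18.png

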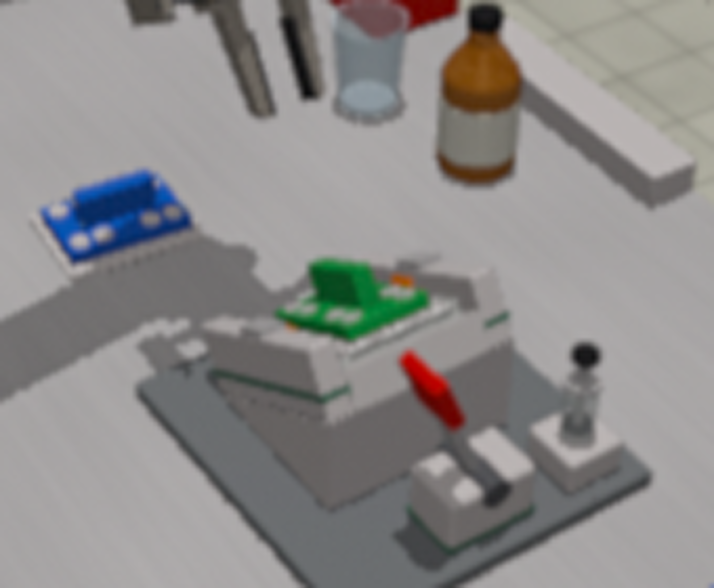

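```bash
cat > lv.py <<'E'
from h import *
import sys
L=R.from_rotvec([0,0,yaw])
piv=np.array([.5350,-.1066,.06])+L.apply([0,-.16,0])
def show():
    s=robot.read_state();print('lever-frame TCP',(L.inv().apply(s['position']-piv)*1000).round(1),'z',s['position'][2].round(4),'F',L.inv().apply(s['ft_force']).round(1),'t',round(s['clock'],2))
show()
for a in sys.argv[1:]:
    v=[float(t)/1000 for t in a.split(',')];p=piv+L.apply(v);print(a,end=' ');delta(p,Rt(yaw))
E
python3 lv.py -120,0,190 -120,0,98
python3 - <<'E'
from h import *
m=robot.camera_model('top');print('paddle top view @.157',onz(m,337.7,196.6,.157))
L=R.from_rotvec([0,0,yaw]);piv=np.array([.5350,-.1066,.06])+L.apply([0,-.16,0]);print(piv,piv+L.apply([-.041,0,.097]))
E
```

```text
lever-frame TCP [-2.000e-01  2.350e+02  1.795e+02] z 0.2395 F [ 0.3  0.1 -0.5] t 24.4
-120,0,190 shift [-119.   108.8 -209. ] turn [ 0.5236 -0.0029 -0.0029] clock 24.4
-120,0,98 shift [-118.8  188.5 -163. ] turn [ 0.5236 -0.0029 -0.0029] clock 24.4
paddle top view @.157 [ 0.49938567 -0.27007364  0.157     ]
[ 0.54088667 -0.26649167  0.06      ] [ 0.49991443 -0.26800013  0.157     ]
```

```bash
python3 -m pendant '[[-30,15,-50,0.1,0,0],[-60,45,-100,0.2,0,0],[-90,75,-150,0.33,0,0],[-119,109,-209,0.45,0,0],[-119,109,-209,0.5236,-0.003,-0.003],[-119,109,-209,0.5236,-0.003,-0.003],[-119,109,-209,0.5236,-0.003,-0.003]]' 1 20;python3 lv.py -120,0,98; python3 look.py w19
```

```text
clock: 25.28
position: [0.421, -0.2698, 0.2485]
ee_rot: [-0.706, -0.012, 0.014, 0.707]
ft_force: [-0.1, 0.3, -0.9]
opening: 0.0004
lever-frame TCP [-119.9    1.1  188.5] z 0.2485 F [-0.1  0.3 -0.9] t 25.27
-120,0,98 shift [ 0.  90.5 -1.2] turn [-0.0014  0.0002 -0.0016] clock 25.275
```

View pics/w19.png

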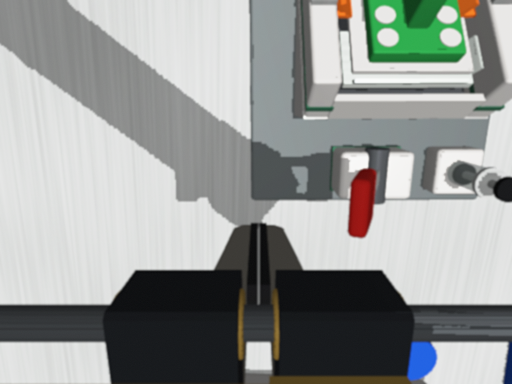

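```bash
python3 -m pendant '[[0,40,-1,0,0,0],[0,80,-1,0,0,0],[0,90,-1,0,0,0],[30,90,-1,0,0,0],[60,90,-1,0,0,0],[80,90,-1,0,0,0],[100,90,-1,0,0,0],[115,90,-1,0,0,0],[125,90,-1,0,0,0],[125,90,-1,0,0,0]]';python3 lv.py 15,0,98
```

```text
clock: 26.58
position: [0.5466, -0.2655, 0.1595]
ee_rot: [-0.706, -0.013, 0.014, 0.708]
ft_force: [-4.6, 0.4, 0.1]
opening: 0.0003
lever-frame TCP [ 5.7  0.7 99.5] z 0.1595 F [-4.6  0.6  0.1] t 26.57
15,0,98 shift [ 9.3  1.5 -0.8] turn [-0.0015  0.0025 -0.0012] clock 26.575
```

```bash
python3 -m pendant '[[4,0,0,0,0,0],[8,0,0,0,0,0],[8,0,0,0,0,0]]';python3 lv.py; python3 -m pendant '[[3,0,0,0,0,0],[5,0,0,0,0,0],[5,0,0,0,0,0]]';python3 lv.py
python3 - <<'E'
from h import *
cv2.imwrite('pics/s20.png',cv2.resize(robot.camera('side')[130:270,190:360,::-1],None,fx=4.2,fy=4.2,interpolation=cv2.INTER_CUBIC))
E
```

```text
clock: 26.95
position: [0.5534, -0.2653, 0.1592]
ee_rot: [-0.706, -0.013, 0.014, 0.708]
ft_force: [-6.5, 1.0, -2.5]
opening: 0.0002
lever-frame TCP [12.5  0.7 99.2] z 0.1592 F [-6.5  1.3 -2.5] t 26.95
clock: 27.32
position: [0.5582, -0.2653, 0.1592]
ee_rot: [-0.706, -0.013, 0.014, 0.708]
ft_force: [-5.7, -0.9, -1.6]
opening: 0.0
lever-frame TCP [17.3  0.6 99.2] z 0.1592 F [-5.7 -0.7 -1.6] t 27.32
```

View pics/s20.png

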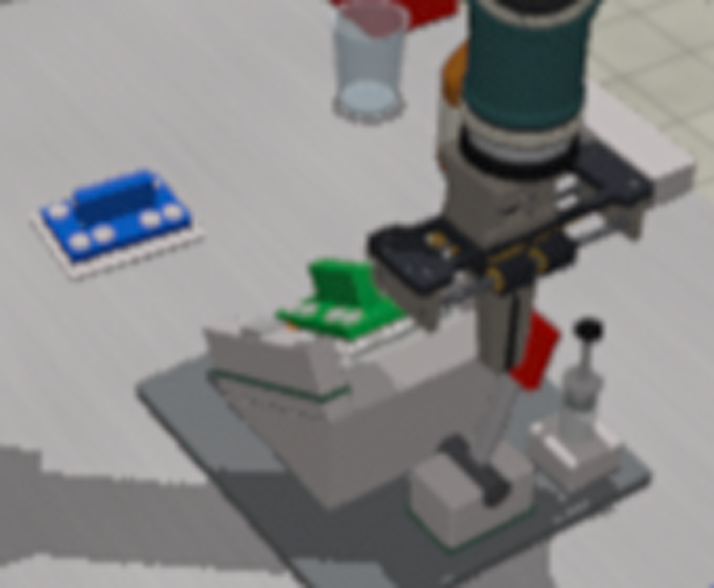

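Lever moving, not yet at its stop (force still about 6 N). Pushing on in small steps until the force rises.

```bash
python3 -m pendant '[[2,0,0,0,0,0],[4,0,0,0,0,0],[4,0,0,0,0,0]]';python3 lv.py; python3 -m pendant '[[2,0,0,0,0,0],[4,0,0,0,0,0],[4,0,0,0,0,0]]';python3 lv.py
```

```text
clock: 27.75
position: [0.5618, -0.2652, 0.1592]
ee_rot: [-0.706, -0.012, 0.014, 0.708]
ft_force: [-7.4, -0.4, -1.5]
opening: 0.0006
lever-frame TCP [20.9  0.5 99.2] z 0.1592 F [-7.4 -0.1 -1.5] t 27.75
clock: 28.12
position: [0.5625, -0.2653, 0.1589]
ee_rot: [-0.705, -0.01, 0.016, 0.708]
ft_force: [-14.5, 1.1, 2.8]
opening: 0.0004
lever-frame TCP [21.7  0.4 98.9] z 0.1589 F [-14.5   1.6   2.8] t 28.12
```

```bash
python3 -m pendant '[[3,0,0,0,0,0],[3,0,0,0,0,0],[3,0,0,0,0,0]]';python3 lv.py
python3 - <<'E'
from h import *
cv2.imwrite('pics/s21.png',cv2.resize(robot.camera('side')[170:270,280:360,::-1],None,fx=6,fy=6,interpolation=cv2.INTER_CUBIC))
E
python3 -m pendant '[[-15,0,0,0,0,0],[-40,0,0,0,0,0],[-80,0,0,0,0,0],[-120,0,0,0,0,0],[-150,0,0,0,0,0],[-150,0,0,0,0,0],[-150,-60,0,0,0,0],[-150,-120,0,0,0,0],[-150,-120,0,0,0,0]]';python3 lv.py; python3 look.py w22
python3 - <<'E'
from h import *
cv2.imwrite('pics/s22.png',cv2.resize(robot.camera('side')[130:270,190:360,::-1],None,fx=4.2,fy=4.2,interpolation=cv2.INTER_CUBIC))
E
```

```text
clock: 28.5
position: [0.5631, -0.2653, 0.1587]
ee_rot: [-0.705, -0.008, 0.018, 0.709]
ft_force: [-21.0, 2.7, 7.5]
opening: 0.0005
lever-frame TCP [22.2  0.4 98.7] z 0.1587 F [-20.9   3.4   7.5] t 28.5
clock: 29.68
position: [0.4255, -0.2724, 0.2849]
ee_rot: [0.708, 0.019, -0.01, -0.706]
ft_force: [0.7, -0.2, -0.3]
opening: 0.0007
lever-frame TCP [-115.6   -1.7  224.9] z 0.2849 F [ 0.7 -0.2 -0.3] t 29.68
```

View pics/s21.png

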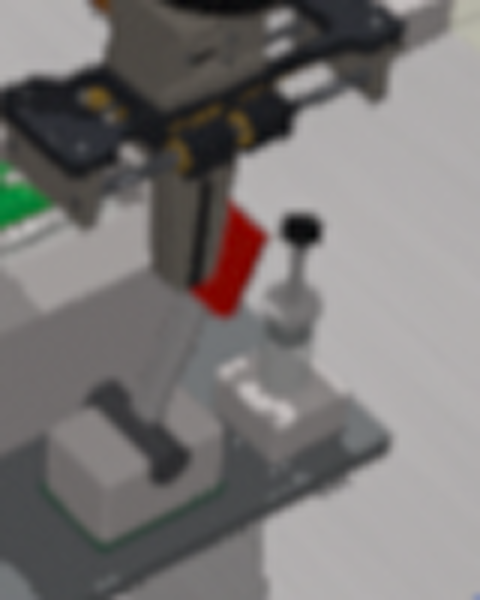

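View pics/s22.png

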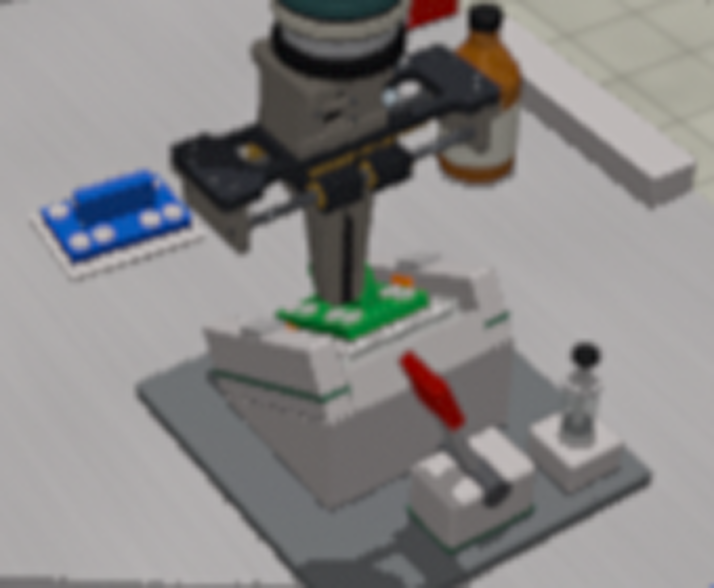

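View pics/w22.png

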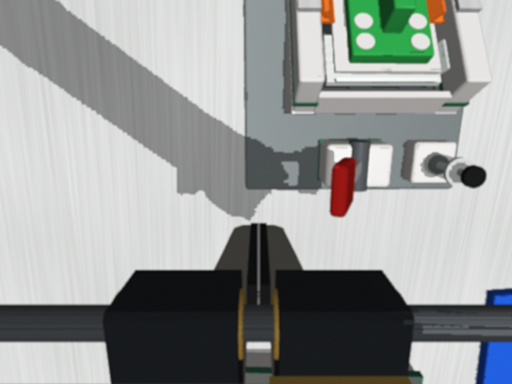

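Run:
```python
from h import *
m=robot.camera_model('side')
L=R.from_rotvec([0,0,yaw]);piv=np.array([.5350,-.1066,.06])+L.apply([0,-.16,0])
for th in (.3,.35,.4):
    o=[]
    for r in (.08,.13):
        for t in (-.007,.007):
            p=piv+L.apply([r*np.sin(th)+t*np.cos(th),-.022,r*np.cos(th)-t*np.sin(th)]);o.append(((proj(m,p)-[280,170])*6).round(0).tolist())
    print(th,o)
s=cv2.imread('pics/w18.png');cv2.imwrite('pics/w18z.png',cv2.resize(s[75:260,150:360],None,fx=3.2,fy=3.2,interpolation=cv2.INTER_CUBIC))
```

```text
0.3 [[195.0, 321.0], [217.0, 317.0], [227.0, 233.0], [249.0, 229.0]]
0.35 [[202.0, 320.0], [223.0, 317.0], [238.0, 231.0], [259.0, 228.0]]
0.4 [[208.0, 318.0], [228.0, 317.0], [248.0, 229.0], [268.0, 228.0]]
```

View pics/w18z.png

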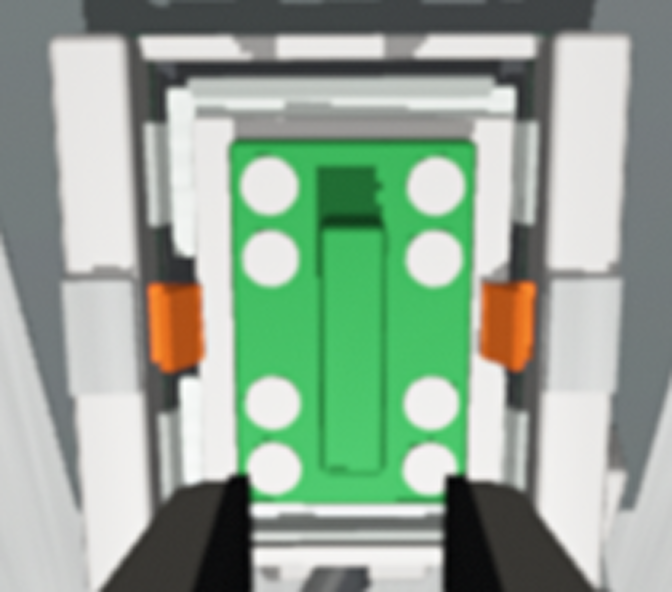

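Run:
```python
from h import *
s=robot.read_state();print(s['ft_force'],np.abs(s['joint_vel']).max(),s['clock'])
robot.close_job()
```

```text
[ 0.17313731  1.40257921 -1.13865362] 0.03722844572410648 29.775
the job is handed in; nothing more can be done
```

The green cassette is in the sprung stage, rib up, with both orange latches fully out over its rim. The red lever was then swung to its stop and sprang back. I handed in at about 29.8 s with the gripper clear of everything.

- **Seating:** Pressing straight down failed. It stopped about 15 mm in, with forces up to 50 N at the wrist, and the rib slid about 3 mm in the grip. I never found the exact cause. I got it in by tilting the far edge under its latch first and then the near edge, then levelled it, slid it back to the centre and let go.
- **Latch check:** In the wrist picture taken after release, both latches stand out equally over the rim and the cassette lies flat. It sits about 2.5 mm towards the far side. That is within the stage's play, but the near latch overlaps the rim by only about 2.3 mm and the far one by about 7 mm. I left it like that.
- **Lever check:** The force rose from about 7 N to 21 N while the lever moved only another 1.3 mm. The paddle's corners in the side view matched a lean of about 0.4 rad away from the robot, which is its stop. The last pictures show it back at rest.
- **Other objects:** The blue cassette, beaker and bottle looked unmoved in the later side views. I did not check the tip box, screwdriver or white jar at the end. The cassette looked unchanged after the lever swing, but I did not measure it again.

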